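Pack up the routed tray batch with its bayonet guide bush

TASK

Pack up the finished batch: stack all the small pine trays lying on the bench, right way up, into one square pile in the middle of the plywood carrying board, with their long sides along the board's long side and their edges flush. Take the guide bush off the router mount (press the release plunger down, turn the bush a quarter turn anticlockwise, lift it off) and stand it upright on top of the finished pile, centred, with its foot bar lying across the tray from one long side to the other, so that it travels with the batch. Leave the glue jar, the brush and the offcut where they are.

Things in the scene. Friction and masses are not known exactly. Their poses are not given: they have to be found in the camera images.
- mount_axis (a point): Router mount: grey steel block 180 x 180 x 30 mm (thin foot plate 200 x 200 mm) fixed to the bench. This point is on the bayonet axis, on the block's top face, 30 mm above the bench; z up, x along the index arm of the locked bush.
- claw (a point): Top of one of the mount's two steel claws, which face each other at +x and -x of the mount axis and hook over the bush's lugs: each 27 to 62 mm from the axis, 68 mm wide, top 14 mm above the mount's top face.
- end_post (a point): Top of the end-stop post on the mount, 24 mm above its top face, at (-14, 74) mm in the mount frame: the bush's index arm meets it after turning about 92 degrees anticlockwise seen from above. A like post at (74, -13) mm stops the locked arm from turning clockwise.
- bush_grip (a point): Guide bush, aluminium, about 0.35 kg, locked in the mount at the start. This point is the centre of its hub, on the axis, 38 mm above its underside; z up, x along the index arm. Hub 56 (x) x 40 (y) mm, 16 to 60 mm above the underside: grip its two flats, 40 mm apart in y. Once the plunger is down it turns anticlockwise from above and lifts straight off from about 75 degrees on; about 3 mm of play.
- bush_foot (a point): Centre of the bush's underside, which rests on the mount's top face. At the foot two steel lugs form a bar along x, 104 mm long, 24 mm wide, 6 mm high; on the pile this bar bears on the rims of the tray's two long sides and on its rib.
- bush_arm (a point): Outer end of the bush's index arm: bar 12 mm wide along +x of the bush, 16 to 24 mm above its underside, ending 85 mm from its axis. With the plunger up it is blocked after a few degrees.
- release_top (a point): Release plunger: black round pin, 18 mm in diameter, in a dark collar on the mount, at (74, 19) mm in the mount frame, just anticlockwise of the bush's index arm. This point is the centre of its top: 24 mm above the mount's top face when up, 10 mm when down.
- release (a joint): Travel of the release plunger in m: 0 up (blocks the index arm), 0.014 fully down. It moves with about 2.5 N, stays where it is left and has no spring.
- board_top (a point): Carrying board: plywood 150 (x) x 134 (y) x 15 mm, fixed flat on the bench. This point is the centre of its top face; z up. The pile goes in the middle, the trays' long sides along x.
- tray0_mid (a point): Pine tray 1 of up to 5 alike (0.13 kg; may be absent): open, 116 (x) x 100 (y) x 30 mm high, walls 10, floor 6 mm. A rib 10 mm thick along x, level with the rim, parts two compartments 96 x 35 mm, 24 mm deep: pinch it from above, a finger in each. This point is the centre, 15 mm above the underside; z up. Trays do not nest: each rests on the rim below, 30 mm higher.
- tray1_mid (a point): Pine tray 2 of up to 5 alike (0.13 kg; may be absent): open, 116 (x) x 100 (y) x 30 mm high, walls 10, floor 6 mm. A rib 10 mm thick along x, level with the rim, parts two compartments 96 x 35 mm, 24 mm deep: pinch it from above, a finger in each. This point is the centre, 15 mm above the underside; z up. Trays do not nest: each rests on the rim below, 30 mm higher.
- tray2_mid (a point): Pine tray 3 of up to 5 alike (0.13 kg; may be absent): open, 116 (x) x 100 (y) x 30 mm high, walls 10, floor 6 mm. A rib 10 mm thick along x, level with the rim, parts two compartments 96 x 35 mm, 24 mm deep: pinch it from above, a finger in each. This point is the centre, 15 mm above the underside; z up. Trays do not nest: each rests on the rim below, 30 mm higher.
- tray3_mid (a point): Pine tray 4 of up to 5 alike (0.13 kg; may be absent): open, 116 (x) x 100 (y) x 30 mm high, walls 10, floor 6 mm. A rib 10 mm thick along x, level with the rim, parts two compartments 96 x 35 mm, 24 mm deep: pinch it from above, a finger in each. This point is the centre, 15 mm above the underside; z up. Trays do not nest: each rests on the rim below, 30 mm higher.
- tray4_mid (a point): Pine tray 5 of up to 5 alike (0.13 kg; may be absent): open, 116 (x) x 100 (y) x 30 mm high, walls 10, floor 6 mm. A rib 10 mm thick along x, level with the rim, parts two compartments 96 x 35 mm, 24 mm deep: pinch it from above, a finger in each. This point is the centre, 15 mm above the underside; z up. Trays do not nest: each rests on the rim below, 30 mm higher.
- glue: Bystander: jar of glue, yellow, 60 mm across, 75 mm high; origin at the centre of its underside. Leave alone.
- brush: Bystander: brush lying at the far side of the bench. Leave alone.
- offcut: Bystander: wood offcut 90 x 50 x 35 mm; origin at the centre of its underside. Leave alone.

How it is judged:
By the outcome, as a careful person would: the job done as asked, in the order asked, and still so for the second after the job is handed in, with the robot touching nothing.
Of tray0, tray1, tray2, tray3, tray4 only 3 to 5 are there at a start; the rules pass over those that are not, and their reading is None.
At some moment in a run one of tray0, tray1, tray2, tray3, tray4 may be knocked a few centimetres aside while the robot is not near it.
Once in a run the grip may slacken for a moment while it holds something.
It also fails if it takes over 210 s, if anything falls off the work surface, if the arm or the gripper's body presses on something with over 40 N, if the wrist force passes 120 N, or if a joint passes its speed limit or range.

ROBOT

A 6-joint arm with a two-finger parallel gripper is mounted at the origin on the work surface. World frame = base frame: x ahead of the robot, y to its left, z up, the work surface at z = 0. Lengths are in m, angles in rad, forces in N, time in s.
With the tool pointing down it reaches from about 0.35 to 0.975 m from the base axis. Payload 4.9 kg.
Tool frame: the origin (TCP) lies on the centre line of the jaws, within the pads' length; the fingertips stand 14 mm ahead of it and the grasp point (between the pads) lies 5 mm behind it; y points along the fingers, z is the direction in which the jaws open and shut, and the axes are right-handed (so a half turn about y gives the same grasp; the last joint's range is limited). The gripper opens to 85 mm and grips with 20 to 120 N. Pads are 22 mm wide; open, the fingers measure 114 mm over their backs; the gripper's body (76 mm by 85 mm) begins 54 mm behind the grasp point. The pads swing forward as they close: fully open they stand 13 mm farther back than shut.
Start: joints at [1.092, 0.053, 1.613, -0, 1.476, -0.119], TCP at [0.22, 0.585, 0.245] pointing down, gripper open.
Joint ranges: [-3.01, 3.01], [-1.01, 2.22], [0.06, 2.58], [-1.02, 4.17], [0.09, 2.62], [-3.14, 3.14]. Speed limits (rad/s): [2.57, 2.57, 3.14, 3.14, 3.14, 3.14].

INTERFACE

Orientations are given as a rotation vector (axis times angle).
In Python, from station import ctrl gives the robot as it stands.
- The arm moves only by the tool servo_tool, never from a script. Its arguments are lists of equal length, an entry for each row: "delta_pos": the shift along the tool's x, y, z in m, a list of three; "dr": the turn, a rotation vector about the tool's x, y, z in degrees, a list of three; "grip": the opening, from 0 (shut) to 1 (fully open). In form: {"delta_pos": [[x, y, z], ...], "dr": [[rx, ry, rz], ...], "grip": [grip, ...]}. A call has 1 to 5 rows; each row shifts and turns the pose as measured when the row begins, along the tool's axes as they then stand; what a row does not reach is not made up. A row lasts 1/8 s, in which the tool goes at most 62.5 mm and 10.7 degrees, less where a joint would pass 70% of its speed; a pose out of reach is approached as far as the arm can. A call is refused whole if a number of a shift passes 0.0625 or a number of a turn 10.7, either way. A call with a gripper value outside its range is refused whole. The fingers move at their own pace and stop on an object; "grip_force" is the grip in N (left out, the last holds). Time passes only in rows, so rows that do not move let the fingers close. It gives the time, the measured TCP pose, the force and the opening at its end, in the units of the state.
- ctrl.get_obs(): the state, without advancing time (a new reading comes with each control period).
- ctrl.get_image(name): name is "side" or "top" or "wrist"; returns the picture (400x640x3 uint8, red, green, blue); there is no depth.
- ctrl.camera_params(name): a dict with "fovy" (degrees; the focal length in pixels is half the picture's height over the tangent of half this angle, whatever the lens; pixels are square), "cx", "cy" (the principal point, pixels), "k1" (the pictures are not rectified: a ray, as slopes to the right and down, at radius r is drawn at 1 + k1 r^2 times it, then the intrinsics apply), "eye" and "rotation" of the camera in the world. Camera axes: x right, y down, z forward; pixel columns grow to the right and rows downward; lengths in m; the calibration is good to about 2 mm. A picture is of the moment at which its call begins: read the wrist's pose just before it. camera_params takes no time and is no camera call; for the wrist camera it gives the pose at the moment of the call.
- ctrl.finish_job(): hands the job in, once; it reports no verdict.
Trained networks look in the newest picture that a camera, given by its name, has taken for a name from the list of things; names that differ only in an ending like _2 or _b are one class to them, and where a whole thing is asked for, a point or a joint stands for the part that bears it (a point fixed in the world has none). Each returns a list of dicts, best first, with "score" (0 to 1); they miss things now and then, are a little off and sometimes report something else, mostly with a low value. They report only what shows in the picture. A call takes as long as a camera call.
- ctrl.masks_of(camera, label): "pixels" (400x640 bool, what is visible of it) and "extent" ([left, top, right, bottom] in pixels, round what is visible of it).
The state is a dict: "t": time; "q": joint angles; "dq": joint speeds; "effort": joint torques, N m; "tool_pos": TCP position; "tool_rot": TCP orientation; "contact_force": force on the tool from outside, world axes, zero at the start; "wrist_torque": the same for the moment, N m; "opening": finger opening in m.
Only numpy, scipy, OpenCV 4.12 (cv2) and the standard library are available. Lean on these libraries where they do the work, as an engineer would, in place of code of your own. Each camera call takes 0.05 s, during which the arm holds its last target.

## Working session

There is one attempt and no reset: what is moved stays moved. The work goes in short steps, Python scripts to look and compute and a tool call to move; the robot and the scene stay as the last step left them, time stands still between calls to the robot, and variables do not carry over. Pictures are saved under pics/ and viewed, and the job is handed in when it is done.

Besides the shell and the picture viewer there is one more tool, called after "Request:" as name(argument=value, ...), one argument or row to a line, values as JSON. servo_tool: Moves the arm, as the interface text tells. Its arguments: {"type":"object","properties":{"delta_pos":{"type":"array","items":{"type":"array","items":{"type":"number"}}},"dr":{"type":"array","items":{"type":"array","items":{"type":"number"}}},"grip":{"type":"array","items":{"type":"number"}},"grip_force":{"type":"number"}},"required":["delta_pos","dr","grip"]}

```bash
ls; mkdir -p pics
python3 - <<'E'
from station import ctrl
import cv2
o=ctrl.get_obs()
for k in o: print(k,o[k])
for c in ["side","top","wrist"]:
    print(c,ctrl.camera_params(c))
    cv2.imwrite(f"pics/{c}0.png",ctrl.get_image(c)[:,:,::-1])
E
```

```text
pics
t 0.0
q [ 1.09198399e+00  5.33488298e-02  1.61428865e+00 -3.27454228e-07
  1.47600140e+00 -1.19019521e-01]
dq [-1.05478393e-03 -6.36920866e-05  1.96073031e-03  2.69585227e-04
 -5.65661031e-04  1.49238514e-03]
effort [-5.83897563e-04 -3.93652046e+01 -3.70188046e+01 -1.49750817e-04
  6.78429191e-03  4.29230710e-06]
tool_pos [0.21978632 0.5844472  0.24407116]
tool_rot [-1.55425831  0.2828559  -0.2819054 ]
contact_force [-0.13908592 -0.12582783  0.12956923]
wrist_torque [ 0.01003442 -0.05913128  0.00560702]
opening 0.08486194445625656
side {'fovy': 52.36445197219315, 'cx': 316.3726494219642, 'cy': 198.7417157359123, 'k1': -0.06685413232216844, 'eye': array([0.4751271 , 0.70120216, 0.68756798]), 'rotation': array([-0.27859338,  2.78547464, -1.19173204])}
top {'fovy': 43.67320475184019, 'cx': 307.0999949890214, 'cy': 205.65166637949983, 'k1': -0.05998662436230969, 'eye': array([0.36367935, 0.07032245, 1.27895232]), 'rotation': array([-2.11345089,  2.14600921, -0.23785773])}
wrist {'fovy': 60.78848767644755, 'cx': 320.84933085221525, 'cy': 202.26226910311937, 'k1': -0.07328560413000051, 'eye': array([0.1565476 , 0.60758073, 0.37221337]), 'rotation': array([2.40029869, 1.66176547, 0.21525452])}
```

View pics/top0.png

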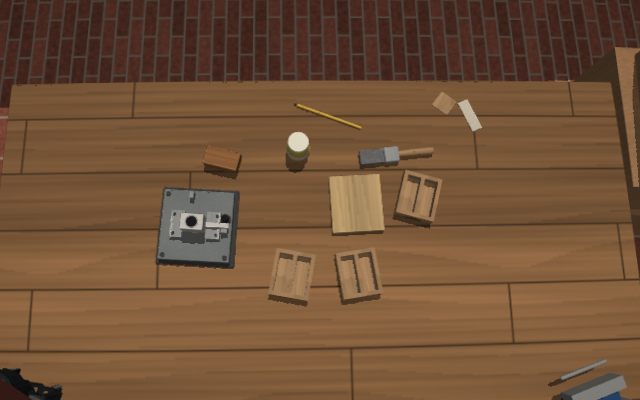

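View pics/side0.png

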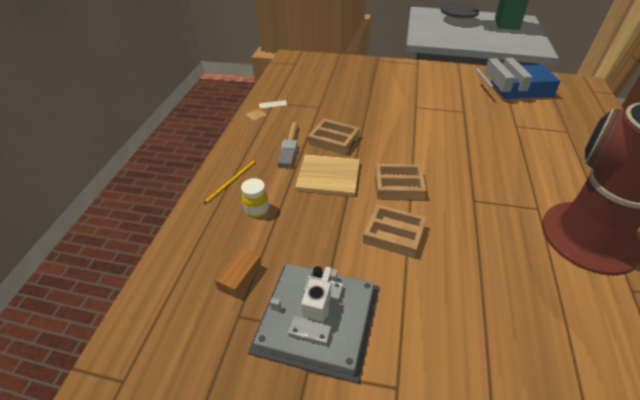

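View pics/wrist0.png

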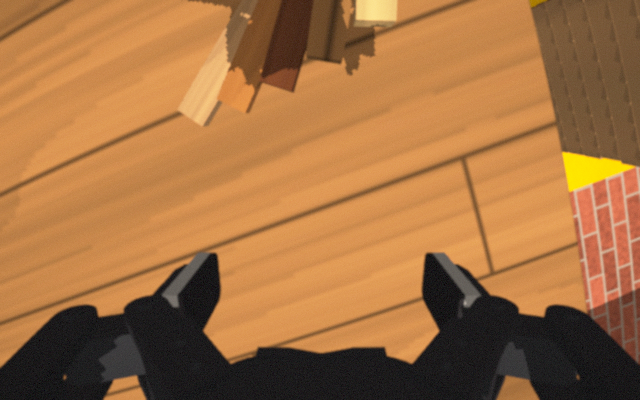

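```bash
cat > h.py <<'E'
from station import ctrl
import numpy as np, cv2
from scipy.spatial.transform import Rotation as Ro
from scipy.optimize import minimize
def proj(P,cp):
    R=Ro.from_rotvec(cp['rotation']).as_matrix()
    c=(np.atleast_2d(P)-cp['eye'])@R
    s=c[:,:2]/c[:,2:3]; s=s*(1+cp['k1']*(s**2).sum(1,keepdims=True))
    f=200/np.tan(np.radians(cp['fovy'])/2)
    return s*f+[cp['cx'],cp['cy']]
def unproj(uv,z,cp):
    uv=np.atleast_2d(uv).astype(float)
    f=200/np.tan(np.radians(cp['fovy'])/2)
    d=(uv-[cp['cx'],cp['cy']])/f; s=d.copy()
    for _ in range(20): s=d/(1+cp['k1']*(s**2).sum(1,keepdims=True))
    R=Ro.from_rotvec(cp['rotation']).as_matrix()
    r=np.c_[s,np.ones(len(s))]@R.T
    return cp['eye']+r*((z-cp['eye'][2])/r[:,2])[:,None]
def box(x,y,th,lx,ly,z0,z1):
    c,s=np.cos(th),np.sin(th)
    return np.array([[x+c*a*lx/2-s*b*ly/2,y+s*a*lx/2+c*b*ly/2,z] for a in(-1,1) for b in(-1,1) for z in(z0,z1)])
def fitbox(mask,cp,lx,ly,z0,z1,rng=None):
    """silhouette fit; supersampled"""
    S=4
    m=cv2.GaussianBlur(mask.astype(np.float32),(0,0),0.6)
    ys,xs=np.nonzero(mask); x0,x1,y0,y1=max(xs.min()-15,0),min(xs.max()+15,640),max(ys.min()-15,0),min(ys.max()+15,400)
    M=m[y0:y1,x0:x1]
    def cost(p):
        q=proj(box(*p,lx,ly,z0,z1),cp)
        h=cv2.convexHull(q.astype(np.float32))[:,0]
        im=np.zeros(((y1-y0)*S,(x1-x0)*S),np.uint8)
        cv2.fillConvexPoly(im,np.round(((h-[x0,y0]+.5)*S-.5)*16).astype(np.int32),255,shift=4)
        im=cv2.resize(im,(x1-x0,y1-y0),interpolation=cv2.INTER_AREA)/255.
        im=cv2.GaussianBlur(im.astype(np.float32),(0,0),0.6)
        return float(((im-M)**2).sum())
    c=unproj([[xs.mean(),ys.mean()]],(z0+z1)/2,cp)[0]
    best=None
    for t in np.radians(np.arange(-90,90,15)):
        r=minimize(cost,[c[0],c[1],t],method='Nelder-Mead',options=dict(initial_simplex=np.array([[c[0],c[1],t],[c[0]+.006,c[1],t],[c[0],c[1]+.006,t],[c[0],c[1],t+.12]]),xatol=1e-5,fatol=1e-3))
        if best is None or r.fun<best.fun: best=r
    th=(best.x[2]+np.pi/2)%np.pi-np.pi/2
    return best.x[0],best.x[1],np.degrees(th),best.fun/mask.sum()
def pose():
    o=ctrl.get_obs(); R=Ro.from_rotvec(o['tool_rot']).as_matrix()
    return o,R
def go(tx,ty,tz,yaw=None,n=None,vert=True):
    """print tool-axes shift to world target with tool down; yaw deg = dir of tool z (mod 180)"""
    o,R=pose(); d=np.array([tx,ty,tz])-o['tool_pos']
    if yaw is None: yaw=np.degrees(np.arctan2(R[1,2],R[0,2]))
    cur=np.degrees(np.arctan2(R[1,2],R[0,2]))
    k=round((yaw-cur)/180); yaw-=180*k
    t=np.radians(yaw); c,s=np.cos(t),np.sin(t)
    Rt=np.array([[s,0,c],[-c,0,s],[0,-1,0]])
    dr=np.degrees(Ro.from_matrix(R.T@Rt).as_rotvec())
    print('pos',o['tool_pos'].round(4),'yaw',round(cur,2),'->',round(yaw,2),'q6',o['q'][5].round(2),'t',round(o['t'],2),'open',round(o['opening'],4),'F',o['contact_force'].round(1))
    print('total tool shift mm',(R.T@d*1000).round(1),'dr',dr.round(2))
    return R.T@d,dr
def shot(name,fn,crop=None,scale=1):
    im=ctrl.get_image(name)[:,:,::-1]
    if crop: im=im[crop[1]:crop[3],crop[0]:crop[2]]
    if scale!=1: im=cv2.resize(im,None,fx=scale,fy=scale,interpolation=cv2.INTER_CUBIC)
    cv2.imwrite('pics/'+fn,im)
E
python3 - <<'E'
from h import *
for c in ['top','side']:
    ctrl.get_image(c); cp=ctrl.camera_params(c)
    for l,dims in [('tray0_mid',(.116,.1,0,.03)),('board_top',(.15,.134,0,.015)),('glue',None),('offcut',(.09,.05,0,.035))]:
        for m in ctrl.masks_of(c,l):
            print(c,l,round(m['score'],2),m['extent'],m['pixels'].sum(), [round(float(v),4) for v in fitbox(m['pixels'],cp,*dims)] if dims and m['score']>.4 else '')
E
```

```text
top board_top 0.93 [328.0, 171.8, 383.6, 233.1] 2846 [0.6218, -0.0926, 2.2994, 0.0273]
top board_top 0.18 [360.9, 147.8, 432.0, 163.6] 849 
top glue 0.57 [285.8, 131.3, 311.0, 157.5] 557 
top glue 0.45 [177.2, 211.7, 228.9, 233.1] 604 
top offcut 0.59 [203.4, 144.9, 240.1, 174.5] 776 [0.7422, 0.2551, 74.7796, 0.0098]
side board_top 0.64 [292.0, 158.1, 362.1, 197.5] 2184 [0.6242, -0.0936, 2.5168, 0.0091]
side board_top 0.59 [302.4, 270.4, 331.7, 318.9] 1084 [0.4494, 0.3997, 14.331, 0.9597]
side glue 0.75 [242.0, 178.3, 267.4, 218.0] 908 
side offcut 0.88 [215.8, 248.8, 261.8, 299.6] 1313 [0.7437, 0.2559, 74.6728, 0.0407]
```

Run:
```python
from h import *
for c in ['top','side']:
    ctrl.get_image(c); cp=ctrl.camera_params(c)
    for l,dims in [('tray0_mid',(.116,.1,0,.03)),('tray1_mid',(.116,.1,0,.03)),('tray2',(.116,.1,0,.03))]:
      try:
        for m in ctrl.masks_of(c,l):
            print(c,l,round(m['score'],2),m['extent'],m['pixels'].sum(), [round(float(v),4) for v in fitbox(m['pixels'],cp,*dims)] if dims and m['score']>.3 else '')
      except Exception as e: print(e)
print(ctrl.get_obs()['t'])
```

```text
top tray0_mid 0.54 [159.0, 187.5, 238.8, 266.2] 5347 [0.5164, 0.3481, 81.2866, 0.6743]
top tray1_mid 0.93 [269.7, 246.5, 319.1, 299.6] 1956 [0.4402, 0.0752, -10.6223, 0.0064]
it knows: board_top, brush, bush_arm, bush_foot, bush_grip, claw, end_post, glue, mount_axis, offcut, release, release_top, tray0_mid, tray1_mid, tray2_mid, tray3_mid, tray4_mid
side tray0_mid 0.16 [250.0, 266.1, 379.6, 384.8] 9703 
side tray1_mid 0.78 [360.2, 202.2, 424.4, 255.2] 2194 [0.4428, 0.0757, -10.4386, 0.0208]
it knows: board_top, brush, bush_arm, bush_foot, bush_grip, claw, end_post, glue, mount_axis, offcut, release, release_top, tray0_mid, tray1_mid, tray2_mid, tray3_mid, tray4_mid
0.95
```

Run:
```python
from h import *
for c in ['top','side']:
    ctrl.get_image(c); cp=ctrl.camera_params(c)
    for l in ['tray0_mid','tray2_mid','tray3_mid','tray4_mid']:
        for m in ctrl.masks_of(c,l):
            print(c,l,round(m['score'],2),m['extent'],m['pixels'].sum(), [round(float(v),4) for v in fitbox(m['pixels'],cp,.116,.1,0,.03)] if m['score']>.3 else '')
    for l,d in [('mount_axis',(.2,.2,0,.006)),('bush_grip',(.056,.04,.046,.09)),('release_top',(.018,.018,.03,.054))]:
        for m in ctrl.masks_of(c,l):
            print(c,l,round(m['score'],2),m['extent'],m['pixels'].sum(), [round(float(v),4) for v in fitbox(m['pixels'],cp,*d)] if m['score']>.3 else '')
print(ctrl.get_obs()['t'])
```

```text
top tray2_mid 0.66 [335.8, 243.8, 381.0, 299.0] 1824 [0.4398, -0.0908, 7.8488, 0.025]
top tray3_mid 0.69 [393.8, 167.4, 439.8, 220.6] 1816 [0.6369, -0.2545, -15.0152, 0.0121]
top mount_axis 0.76 [157.1, 185.1, 240.5, 266.2] 5592 [0.5663, 0.3182, 85.7789, 0.0955]
top mount_axis 0.41 [392.3, 169.4, 440.3, 222.8] 1835 [0.6673, -0.3164, -13.8265, 1.0267]
top bush_grip 0.66 [178.4, 212.9, 230.2, 232.2] 659 [0.5658, 0.3167, 84.5287, 0.1891]
top bush_grip 0.29 [204.4, 141.1, 242.2, 173.9] 810 
top release_top 0.42 [224.1, 212.6, 229.9, 224.9] 39 [0.5803, 0.2414, -50.4911, 0.3716]
side tray0_mid 0.57 [304.3, 266.3, 333.9, 319.9] 1083 [0.5384, 0.2673, -0.1106, 0.9442]
side tray2_mid 0.84 [375.6, 162.5, 424.4, 199.2] 1706 [0.4432, -0.0919, 8.3673, 0.0055]
side tray3_mid 0.83 [305.8, 116.9, 361.2, 154.7] 1187 [0.6387, -0.2569, -14.7367, 0.0223]
side mount_axis 0.71 [246.2, 263.7, 377.9, 384.6] 9536 [0.5688, 0.3153, -4.1587, 0.1227]
side bush_grip 0.74 [304.8, 265.7, 331.6, 319.3] 1128 [0.5673, 0.3179, 89.3912, 0.1017]
side release_top 0.49 [312.6, 265.0, 324.5, 282.5] 91 [0.583, 0.2397, -78.7817, 0.3321]
1.75
```

Run:
```python
from h import *
go(.441,-.091,.18,98)
```

```text
pos [0.2201 0.585  0.2453] yaw 69.38 -> 98 q6 -0.12 t 1.75 open 0.0855 F [-0.3 -1.1  0.1]
total tool shift mm [ 444.8   65.3 -554.9] dr [  0.   -28.62   0.  ]
```

```bash
cat >> h.py <<'E'
def plan(tx,ty,tz,yaw=None,step=.055,grip=1,flip=0):
    """print rows (world straight path, yaw interpolated), 5 per call"""
    o,R=pose(); d=np.array([tx,ty,tz])-o['tool_pos']
    cur=np.degrees(np.arctan2(R[1,2],R[0,2]))
    if yaw is None: yaw=cur
    yaw-=180*round((yaw-cur)/180)-180*flip
    dy=yaw-cur
    n=max(int(np.ceil(np.linalg.norm(d)/step)),int(np.ceil(abs(dy)/10.2)),1)
    print('pos',o['tool_pos'].round(4),'yaw',round(cur,2),'->',round(yaw,2),'q',o['q'].round(2),'t',round(o['t'],2),'open',round(o['opening'],4),'F',o['contact_force'].round(1),'rows',n)
    tilt=Ro.from_matrix(R).as_matrix()[:,1]; print('tilt',tilt.round(4))
    out=[];rr=[]
    for i in range(n):
        t=np.radians(cur+dy*i/n); c,s=np.cos(t),np.sin(t)
        Rt=np.array([[s,0,c],[-c,0,s],[0,-1,0]])
        out.append((Rt.T@d/n).round(4).tolist()); rr.append([0,round(-dy/n,2),0])
    for i in range(0,n,5): print('delta_pos',out[i:i+5],'dr',rr[i:i+5])
E
python3 - <<'E'
from h import *
plan(.441,-.091,.2,98)
E
```

```text
pos [0.2201 0.585  0.2453] yaw 69.38 -> 98 q [ 1.09  0.05  1.61 -0.    1.48 -0.12] t 1.75 open 0.0855 F [-0.3 -1.1  0.1] rows 13
tilt [ 0. -0. -1.]
delta_pos [[0.0342, 0.0035, -0.0427], [0.0325, 0.0035, -0.044], [0.0308, 0.0035, -0.0452], [0.0291, 0.0035, -0.0463], [0.0273, 0.0035, -0.0474]] dr [[0, np.float64(-2.2), 0], [0, np.float64(-2.2), 0], [0, np.float64(-2.2), 0], [0, np.float64(-2.2), 0], [0, np.float64(-2.2), 0]]
delta_pos [[0.0254, 0.0035, -0.0484], [0.0236, 0.0035, -0.0494], [0.0216, 0.0035, -0.0502], [0.0197, 0.0035, -0.051], [0.0177, 0.0035, -0.0518]] dr [[0, np.float64(-2.2), 0], [0, np.float64(-2.2), 0], [0, np.float64(-2.2), 0], [0, np.float64(-2.2), 0], [0, np.float64(-2.2), 0]]
delta_pos [[0.0157, 0.0035, -0.0524], [0.0137, 0.0035, -0.053], [0.0117, 0.0035, -0.0534]] dr [[0, np.float64(-2.2), 0], [0, np.float64(-2.2), 0], [0, np.float64(-2.2), 0]]
```

Request:
servo_tool(
  delta_pos=[
    [0.034,0.003,-0.043],
    [0.032,0.003,-0.044],
    [0.031,0.003,-0.045],
    [0.029,0.004,-0.046],
    [0.027,0.004,-0.047],
  ],
  dr=[
    [0,-2.2,0],
    [0,-2.2,0],
    [0,-2.2,0],
    [0,-2.2,0],
    [0,-2.2,0],
  ],
  grip=[1,1,0.5,0.5,0.5],
  grip_force=40,
)

```text
t: 2.38
tool_pos: [0.3066, 0.3221, 0.2281]
tool_rot: [-1.566, 0.12, -0.123]
contact_force: [1.6, -0.1, 0.7]
opening: 0.0427
```

Request:
servo_tool(
  delta_pos=[
    [0.025,0.004,-0.048],
    [0.024,0.004,-0.049],
    [0.022,0.004,-0.05],
    [0.02,0.004,-0.051],
    [0.018,0.004,-0.052],
  ],
  dr=[
    [0,-2.2,0],
    [0,-2.2,0],
    [0,-2.2,0],
    [0,-2.2,0],
    [0,-2.2,0],
  ],
  grip=[0.5,0.5,0.5,0.5,0.5],
)

```text
t: 3.0
tool_pos: [0.3987, 0.0562, 0.2093]
tool_rot: [-1.568, -0.044, 0.028]
contact_force: [1.4, 0.6, 0.1]
opening: 0.043
```

Run:
```python
from h import *
plan(.441,-.091,.2,98)
```

```text
pos [0.3987 0.0562 0.2093] yaw 92.63 -> 98 q [-0.05 -0.51  2.15  0.    1.5  -1.66] t 3.0 open 0.043 F [1.4 0.6 0.1] rows 3
tilt [ 0.0099  0.0024 -0.9999]
delta_pos [[0.0118, 0.0031, -0.0497], [0.0103, 0.0031, -0.05], [0.0087, 0.0031, -0.0503]] dr [[0, np.float64(-1.79), 0], [0, np.float64(-1.79), 0], [0, np.float64(-1.79), 0]]
```

Request:
servo_tool(
  delta_pos=[
    [0.012,0.003,-0.05],
    [0.01,0.003,-0.05],
    [0.009,0.003,-0.05],
    [0,0,0],
  ],
  dr=[
    [0,-1.8,0],
    [0,-1.8,0],
    [0,-1.8,0],
    [0,0,0],
  ],
  grip=[0.5,0.5,0.5,0.5],
)

```text
t: 3.5
tool_pos: [0.4425, -0.0995, 0.2012]
tool_rot: [-1.567, -0.118, 0.097]
contact_force: [-0.1, -0.0, 0.0]
opening: 0.0428
```

Run:
```python
from h import *
go(.441,-.091,.2,98)
cp=ctrl.camera_params('wrist'); shot('wrist','w1.png')
for m in ctrl.masks_of('wrist','tray2_mid'):
    print(round(m['score'],2),m['extent'],[round(float(v),4) for v in fitbox(m['pixels'],cp,.116,.1,0,.03)])
```

```text
pos [ 0.4425 -0.0995  0.2012] yaw 97.85 -> 98 q6 -2.1 t 3.5 open 0.0428 F [-0.1 -0.   0. ]
total tool shift mm [-0.4  1.2  8.6] dr [ 0.01 -0.15  0.77]
0.81 [271.7, 116.7, 389.6, 247.9] [0.4387, -0.093, 8.551, 0.0042]
0.22 [567.1, 237.5, 640.0, 388.9] [0.5369, 0.2691, -5.8154, 0.2152]
```

View pics/w1.png

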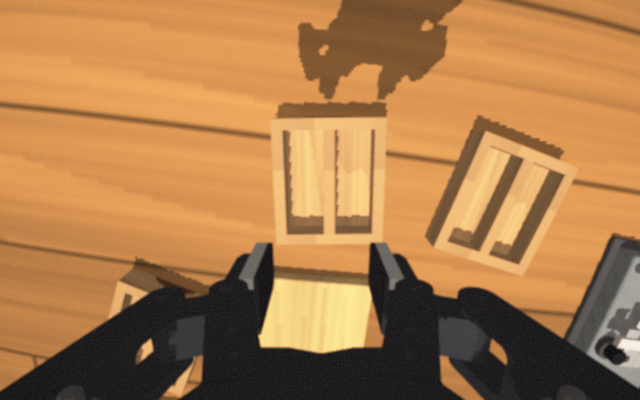

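Request:
servo_tool(
  delta_pos=[
    [0,0.04,0.0075],
    [0,0.05,0],
    [0,0.04,0],
  ],
  dr=[
    [0,-0.5,0.7],
    [0,0,0],
    [0,0,0],
  ],
  grip=[0.5,0.5,0.5],
)

```text
t: 3.98
tool_pos: [0.4457, -0.087, 0.0738]
tool_rot: [-1.571, -0.131, 0.111]
contact_force: [0.5, -0.7, -0.5]
opening: 0.0425
```

Run:
```python
from h import *
go(.440,-.092,.026,98.4)
```

```text
pos [ 0.4457 -0.087   0.0738] yaw 98.83 -> 98.4 q6 -2.08 t 3.98 open 0.0425 F [ 0.5 -0.7 -0.5]
total tool shift mm [-7.1 47.8 -3.8] dr [0.28 0.43 0.74]
```

Request:
servo_tool(
  delta_pos=[
    [-0.007,0.015,-0.004],
    [0,0.018,0],
    [0,0.012,0],
    [0,0,0],
  ],
  dr=[
    [0.3,0.4,0.7],
    [0,0,0],
    [0,0,0],
    [0,0,0],
  ],
  grip=[0.5,0.5,0.5,0.5],
)

```text
t: 4.47
tool_pos: [0.438, -0.089, 0.0271]
tool_rot: [-1.565, -0.117, 0.122]
contact_force: [0.8, -0.4, -0.3]
opening: 0.0428
```

Run:
```python
from h import *
go(.440,-.092,.026,98.4)
shot('side','s1.png',(330,120,490,240),4)
```

```text
pos [ 0.438  -0.089   0.0271] yaw 98.7 -> 98.4 q6 -2.09 t 4.47 open 0.0428 F [ 0.8 -0.4 -0.3]
total tool shift mm [ 1.6  1.1 -3.3] dr [-0.13  0.3  -0.16]
```

View pics/s1.png

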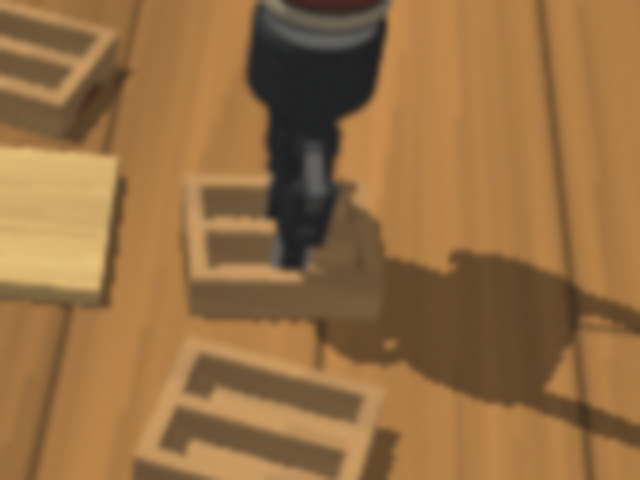

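Request:
servo_tool(
  delta_pos=[
    [0.001,0,-0.003],
    [0,0,0],
    [0,0,0],
    [0,0,0],
  ],
  dr=[
    [0,0.3,0],
    [0,0,0],
    [0,0,0],
    [0,0,0],
  ],
  grip=[0.5,0,0,0],
  grip_force=60,
)

```text
t: 5.03
tool_pos: [0.4423, -0.0932, 0.0308]
tool_rot: [-1.568, -0.117, 0.112]
contact_force: [0.5, -0.1, -1.0]
opening: 0.0083
```

Request:
servo_tool(
  delta_pos=[
    [0,-0.02,0],
    [0,-0.04,0],
    [0,-0.04,0],
    [0,-0.03,0],
    [0,0,0],
  ],
  dr=[
    [0,0,0],
    [0,0,0],
    [0,0,0],
    [0,0,0],
    [0,0,0],
  ],
  grip=[0,0,0,0,0],
)

```text
t: 5.65
tool_pos: [0.4397, -0.0923, 0.1616]
tool_rot: [-1.566, -0.113, 0.116]
contact_force: [-0.6, 1.4, -0.9]
opening: 0.0084
```

Run:
```python
from h import *
go(.440,-.092,.15,98.4)
shot('wrist','w2.png')
```

```text
pos [ 0.4397 -0.0923  0.1616] yaw 98.37 -> 98.4 q6 -2.09 t 5.65 open 0.0084 F [-0.6  1.4 -0.9]
total tool shift mm [ 0.4 11.6  0.3] dr [-0.1  -0.03 -0.11]
```

View pics/w2.png

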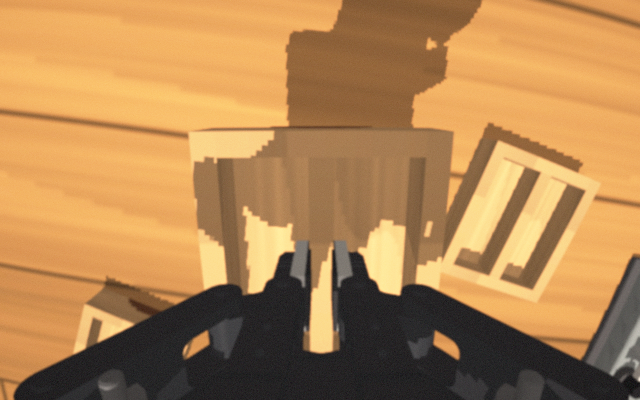

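```bash
cat >> h.py <<'E'
def held(c1,c2,dz=-.001):
    """pixel corners (left,right) of far rim in wrist image -> tray centre & yaw in tool terms"""
    o,R=pose(); cp=ctrl.camera_params('wrist')
    P=unproj([c1,c2],o['tool_pos'][2]+dz,cp); q=(P-o['tool_pos'])@R*1000
    print('corners in tool frame mm',q.round(1).tolist(),'len',np.linalg.norm(q[0]-q[1]).round(1))
E
python3 - <<'E'
from h import *
held((190,133),(452,130))
cp=ctrl.camera_params('wrist');o,R=pose()
for m in ctrl.masks_of('wrist','tray2_mid'):
    print(m['score'],m['extent'])
# project ideal held tray, dx offsets
for dx in(0,):
  for dz in(-.001,-.004):
    for p in [(58,50),(58,-50),(48,40),(48,-40)]:
      print(dz,p,[proj(o['tool_pos']+R@np.array([s*p[0]/1000,-dz,p[1]/1000]),cp).round(1).tolist() for s in (1,-1)])
E
```

```text
corners in tool frame mm [[-60.1, 1.1, -48.9], [-61.2, 1.5, 49.9]] len 98.8
0.94 [189.6, 127.6, 456.2, 354.9]
-0.001 (58, 50) [[[425.3, 387.7]], [[452.0, 138.7]]]
-0.001 (58, -50) [[[214.7, 387.8]], [[187.5, 138.8]]]
-0.001 (48, 40) [[[406.2, 371.3]], [[424.1, 164.8]]]
-0.001 (48, -40) [[[233.7, 371.3]], [[215.4, 164.8]]]
-0.004 (58, 50) [[[423.6, 383.0]], [[449.1, 138.1]]]
-0.004 (58, -50) [[[216.5, 383.1]], [[190.4, 138.2]]]
-0.004 (48, 40) [[[404.7, 366.7]], [[421.9, 163.6]]]
-0.004 (48, -40) [[[235.2, 366.8]], [[217.7, 163.7]]]
```

Run:
```python
from h import *
plan(.626,-.093,.16,92.4,step=.045)
```

```text
pos [ 0.4378 -0.0916  0.1582] yaw 98.36 -> 92.4 q [-0.37 -0.32  2.1   0.    1.37 -2.09] t 5.75 open 0.0082 F [ 0.6  1.1 -1.3] rows 5
tilt [-0.0082  0.0039 -1.    ]
delta_pos [[0.0372, -0.0004, -0.0058], [0.0373, -0.0004, -0.005], [0.0374, -0.0004, -0.0042], [0.0375, -0.0004, -0.0034], [0.0376, -0.0004, -0.0026]] dr [[0, np.float64(1.19), 0], [0, np.float64(1.19), 0], [0, np.float64(1.19), 0], [0, np.float64(1.19), 0], [0, np.float64(1.19), 0]]
```

Request:
servo_tool(
  delta_pos=[
    [0.037,0,-0.006],
    [0.037,0,-0.005],
    [0.037,0,-0.004],
    [0.037,0,-0.003],
    [0.038,0,-0.002],
  ],
  dr=[
    [0,1.2,0],
    [0,1.2,0],
    [0,1.2,0],
    [0,1.2,0],
    [0,1.2,0],
  ],
  grip=[0,0,0,0,0],
)

```text
t: 6.38
tool_pos: [0.6214, -0.0904, 0.1395]
tool_rot: [-1.56, -0.005, 0.052]
contact_force: [0.4, -1.1, -1.5]
opening: 0.0082
```

Request:
servo_tool(
  delta_pos=[
    [0,0,0],
    [0,0,0],
  ],
  dr=[
    [0,0,0],
    [0,0,0],
  ],
  grip=[0,0],
)

```text
t: 6.62
tool_pos: [0.6198, -0.0896, 0.1332]
tool_rot: [-1.557, 0.001, 0.059]
contact_force: [-0.7, 0.4, -0.7]
opening: 0.0082
```

Run:
```python
from h import *
go(.626,-.093,.046,92.4)
cp=ctrl.camera_params('wrist'); shot('wrist','w3.png'); held((190,133),(452,130))
for m in ctrl.masks_of('wrist','tray2_mid')[:1]: print(m['score'],m['extent'])
```

```text
pos [ 0.6198 -0.0896  0.1332] yaw 92.11 -> 92.4 q6 -1.87 t 6.62 open 0.0082 F [-0.7  0.4 -0.7]
total tool shift mm [ 9.4 86.8 -4.8] dr [-0.79 -0.27 -2.19]
corners in tool frame mm [[-60.0, 2.6, -49.7], [-61.1, 4.0, 50.6]] len 100.3
0.68 [188.6, 122.3, 455.0, 354.8]
```

View pics/w3.png

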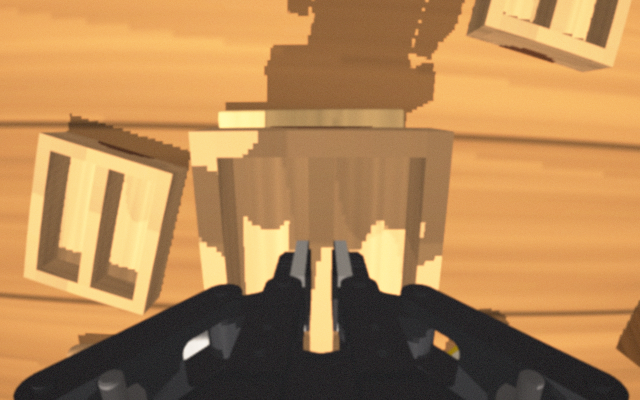

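Run:
```python
from h import *
cp=ctrl.camera_params('wrist')
im=cv2.imread('pics/w3.png'); cv2.imwrite('pics/w3z.png',cv2.resize(im[85:165,180:470],None,fx=2.7,fy=2.7,interpolation=cv2.INTER_CUBIC))
P=unproj([(218.5,110.5),(405.5,108.5)],.015,cp); print(P.round(4)); d=P[1]-P[0]; print(np.linalg.norm(d),np.degrees(np.arctan2(d[1],d[0])))
for n,c in [('top','a'),('side','b')]:
    ctrl.get_image(n); cp=ctrl.camera_params(n)
    for th in (2.4,):
        pass
```

```text
[[ 0.549  -0.1634  0.015 ]
 [ 0.5428 -0.0301  0.015 ]]
0.13340465545084956 92.66508867524647
```

View pics/w3z.png

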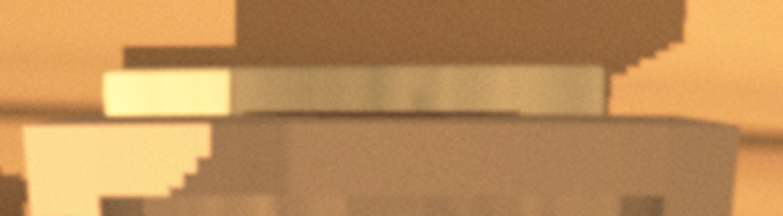

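Request:
servo_tool(
  delta_pos=[
    [0.008,0.02,-0.004],
    [0,0.02,0],
    [0,0.01,0],
  ],
  dr=[
    [-0.8,-0.3,-2.2],
    [0,0,0],
    [0,0,0],
  ],
  grip=[0,0,0],
)

```text
t: 7.2
tool_pos: [0.6283, -0.094, 0.0863]
tool_rot: [-1.573, -0.039, 0.026]
contact_force: [0.1, 0.7, -0.8]
opening: 0.0088
```

Run:
```python
from h import *
go(.6249,-.0936,.047,92.45)
```

```text
pos [ 0.6283 -0.094   0.0863] yaw 92.37 -> 92.45 q6 -1.88 t 7.2 open 0.0088 F [ 0.1  0.7 -0.8]
total tool shift mm [-3.8 39.3  0.6] dr [ 0.16 -0.07  0.49]
```

Request:
servo_tool(
  delta_pos=[
    [-0.003,0.012,0],
    [0,0.012,0],
    [0,0,0],
    [0,0,0],
  ],
  dr=[
    [0,0,0],
    [0,0,0],
    [0,0,0],
    [0,0,0],
  ],
  grip=[0,0,0,0],
)

```text
t: 7.7
tool_pos: [0.6249, -0.094, 0.0601]
tool_rot: [-1.573, -0.038, 0.027]
contact_force: [-0.4, 0.2, -1.0]
opening: 0.0078
```

Run:
```python
from h import *
for i in range(6):
  o=ctrl.get_obs(); print(o['t'],o['tool_pos'].round(4),o['tool_rot'].round(4)); ctrl.get_image('side')
go(.6249,-.0936,.047,92.45)
```

```text
7.7 [ 0.6249 -0.094   0.0601] [-1.5726 -0.0379  0.0271]
7.75 [ 0.6248 -0.094   0.0601] [-1.5725 -0.0378  0.0271]
7.8 [ 0.6249 -0.094   0.0602] [-1.5726 -0.038   0.0269]
7.85 [ 0.6249 -0.0941  0.0603] [-1.5726 -0.0382  0.0268]
7.9 [ 0.625  -0.094   0.0604] [-1.5726 -0.0382  0.0268]
7.95 [ 0.6249 -0.094   0.0604] [-1.5726 -0.0382  0.0268]
pos [ 0.6249 -0.094   0.0603] yaw 92.37 -> 92.45 q6 -1.88 t 8.0 open 0.008 F [ 0.2 -0.  -0.3]
total tool shift mm [-0.  13.3  0.5] dr [ 0.13 -0.08  0.41]
```

Low noise; position good. Lower gently to contact.

Request:
servo_tool(
  delta_pos=[
    [0,0.006,0.0005],
    [0,0.005,0],
    [0,0.002,0],
    [0,0.001,0],
    [0,0,0],
  ],
  dr=[
    [0,0,0.4],
    [0,0,0],
    [0,0,0],
    [0,0,0],
    [0,0,0],
  ],
  grip=[0,0,0,0,0],
)

```text
t: 8.62
tool_pos: [0.625, -0.0936, 0.0457]
tool_rot: [-1.573, -0.032, 0.033]
contact_force: [-0.2, 1.0, -1.1]
opening: 0.0082
```

Run:
```python
from h import *
go(.6249,-.0936,.047,92.45)
shot('side','s2.png',(270,110,430,230),4)
```

```text
pos [ 0.625  -0.0936  0.0457] yaw 92.37 -> 92.45 q6 -1.88 t 8.62 open 0.0082 F [-0.2  1.  -1.1]
total tool shift mm [-0.1 -1.3 -0. ] dr [ 0.13 -0.08 -0.02]
```

View pics/s2.png

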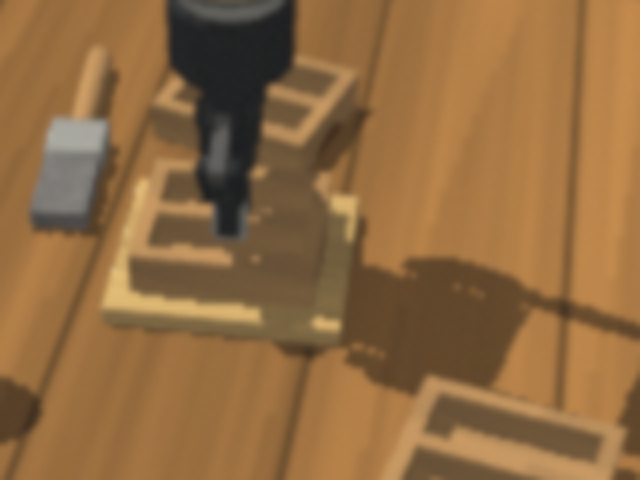

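Request:
servo_tool(
  delta_pos=[
    [0,0.0015,0],
    [0,0.0015,0],
    [0,0,0],
  ],
  dr=[
    [0,0,0],
    [0,0,0],
    [0,0,0],
  ],
  grip=[0,0,0],
)

```text
t: 9.05
tool_pos: [0.6254, -0.0936, 0.046]
tool_rot: [-1.573, -0.032, 0.033]
contact_force: [0.4, 0.7, -1.4]
opening: 0.0079
```

Request:
servo_tool(
  delta_pos=[
    [0,0.003,0],
    [0,0.003,0],
    [0,0.001,0],
  ],
  dr=[
    [0,0,0],
    [0,0,0],
    [0,0,0],
  ],
  grip=[0,0,0],
)

```text
t: 9.43
tool_pos: [0.6263, -0.0938, 0.0457]
tool_rot: [-1.573, -0.031, 0.035]
contact_force: [-0.8, -0.0, 0.5]
opening: 0.0078
```

Request:
servo_tool(
  delta_pos=[
    [-0.001,-0.001,0],
    [0,0,0],
    [0,0,0],
  ],
  dr=[
    [0,0,0],
    [0,0,0],
    [0,0,0],
  ],
  grip=[0.5,0.5,0.5],
)

```text
t: 9.8
tool_pos: [0.6253, -0.094, 0.0461]
tool_rot: [-1.573, -0.032, 0.034]
contact_force: [-0.1, 0.8, -0.7]
opening: 0.0427
```

Request:
servo_tool(
  delta_pos=[
    [0,-0.02,0],
    [0,-0.04,0],
    [0,-0.05,0],
    [0,-0.05,0],
    [0,0,0],
  ],
  dr=[
    [0,0,0],
    [0,0,0],
    [0,0,0],
    [0,0,0],
    [0,0,0],
  ],
  grip=[0.5,0.5,0.5,0.5,0.5],
)

```text
t: 10.42
tool_pos: [0.6262, -0.0937, 0.216]
tool_rot: [-1.574, -0.034, 0.032]
contact_force: [0.4, 0.1, 0.0]
opening: 0.0428
```

```bash
cat >> h.py <<'E'
def trays(cams=('top','side'),names=('tray1_mid','tray2_mid','tray3_mid'),z0s={}):
    for c in cams:
        cp=ctrl.camera_params(c); ctrl.get_image(c)
        for l in names:
            z0=z0s.get(l,0)
            for m in ctrl.masks_of(c,l)[:2]:
                if m['score']>.3: print(c,l,round(m['score'],2),m['extent'],[round(float(v),4) for v in fitbox(m['pixels'],cp,.116,.1,z0,z0+.03)])
E
python3 - <<'E'
from h import *
cp=ctrl.camera_params('wrist'); shot('wrist','w4.png')
go(.625,-.0936,.2,92.45)
trays(('wrist','top','side'),z0s={'tray2_mid':.015})
for c in ('wrist','top'):
  for m in ctrl.masks_of(c,'board_top')[:1]: print(m['score'],m['extent'])
E
```

```text
pos [ 0.6249 -0.0934  0.213 ] yaw 92.4 -> 92.45 q6 -1.88 t 10.47 open 0.0431 F [ 0.3 -0.3  0.8]
total tool shift mm [ 0.2 13.  -0.2] dr [ 0.12 -0.05 -0.18]
wrist tray1_mid 0.8 [442.7, 0.0, 577.3, 72.5] [0.4393, 0.0752, -11.3933, 0.0038]
wrist tray2_mid 0.58 [122.2, 272.2, 303.3, 310.5] [0.854, -0.1031, -13.1087, 0.9451]
wrist tray2_mid 0.56 [262.7, 122.3, 383.6, 251.2] [0.6228, -0.0938, 2.1845, 0.0085]
wrist tray3_mid 0.67 [92.8, 116.4, 222.9, 260.1] [0.6354, -0.2566, -15.457, 0.0051]
wrist tray3_mid 0.47 [590.3, 54.5, 639.7, 230.2] [0.5986, 0.2646, -4.0304, 0.1219]
top tray1_mid 0.79 [267.8, 247.9, 316.2, 298.4] [0.4396, 0.0757, -11.6471, 0.0178]
top tray2_mid 0.8 [336.8, 177.0, 374.8, 206.4] [0.8145, -0.1308, 66.8495, 0.8588]
top tray3_mid 0.91 [413.1, 172.5, 440.6, 223.5] [0.6322, -0.2776, -46.3424, 0.8565]
side tray1_mid 0.86 [363.4, 202.4, 426.5, 258.3] [0.4429, 0.0762, -11.1168, 0.0051]
side tray2_mid 0.62 [301.6, 150.2, 353.9, 185.4] [0.6264, -0.0923, 2.3674, 0.0078]
side tray3_mid 0.87 [306.7, 116.7, 359.7, 150.9] [0.6405, -0.2573, -14.1632, 0.0167]
0.8 [248.4, 102.4, 394.3, 245.2]
0.82 [327.4, 171.6, 375.4, 235.3]
```

View pics/w4.png

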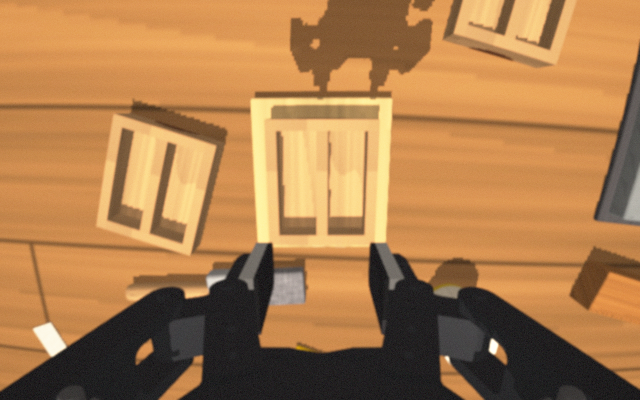

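Run:
```python
from h import *
cp=ctrl.camera_params('wrist'); ctrl.get_image('wrist')
hull=lambda px:cv2.fillConvexPoly(np.zeros((400,640),np.uint8),cv2.convexHull(np.argwhere(px)[:,::-1].astype(np.int32)),1)>0
for m in ctrl.masks_of('wrist','board_top')[:1]:
    t=[k for k in ctrl.masks_of('wrist','tray2_mid') if k['score']>.3 and 200<k['extent'][0]<300 and k['extent'][1]<150]
    px=m['pixels'].copy()
    for k in t: px|=k['pixels']
    print(fitbox(px,cp,.15,.134,0,.015), m['pixels'].sum())
    px[235:]=0
    # corners
    print(m['extent'],[k['extent'] for k in t])
    c=unproj([(252,99),(391,98)],.015,cp); print(c)
plan(.636,-.2562,.18,75)
```

```text
(np.float64(0.6201732497441064), np.float64(-0.0940694244026777), np.float64(2.630094043465414), np.float64(0.031906956853902116)) 5671
[246.3, 101.9, 393.8, 244.2] [[262.5, 126.2, 382.1, 257.4]]
[[ 0.54423839 -0.15866935  0.015     ]
 [ 0.53805488 -0.0321564   0.015     ]]
pos [ 0.623  -0.0929  0.2078] yaw 92.4 -> 75 q [-0.26  0.1   1.63 -0.    1.43 -1.88] t 11.32 open 0.0429 F [ 0.1 -0.4 -0. ] rows 4
tilt [-1.060e-02 -2.000e-04 -9.999e-01]
delta_pos [[0.0015, 0.007, -0.0409], [0.0046, 0.007, -0.0407], [0.0077, 0.007, -0.0402], [0.0107, 0.007, -0.0395]] dr [[0, np.float64(4.35), 0], [0, np.float64(4.35), 0], [0, np.float64(4.35), 0], [0, np.float64(4.35), 0]]
```

Request:
servo_tool(
  delta_pos=[
    [0.001,0.007,-0.041],
    [0.004,0.007,-0.041],
    [0.007,0.007,-0.04],
    [0.01,0.007,-0.039],
    [0,0,0],
  ],
  dr=[
    [0,4.3,-0.6],
    [0,4.3,0],
    [0,4.3,0],
    [0,4.3,0],
    [0,0,0],
  ],
  grip=[0.5,0.5,0.5,0.5,0.5],
)

```text
t: 11.95
tool_pos: [0.6342, -0.2596, 0.18]
tool_rot: [-1.561, 0.207, -0.211]
contact_force: [0.8, 1.2, 0.6]
opening: 0.0429
```

Request:
servo_tool(
  delta_pos=[
    [0,0,0],
  ],
  dr=[
    [0,0,0],
  ],
  grip=[0.5],
)

```text
t: 12.08
tool_pos: [0.6343, -0.2593, 0.1801]
tool_rot: [-1.56, 0.206, -0.21]
contact_force: [-0.3, 0.1, -0.1]
opening: 0.0426
```

Run:
```python
from h import *
trays(('wrist',),names=('tray3_mid','tray2_mid'),z0s={'tray2_mid':.015})
go(.6354,-.2566,.028,74.7)
shot('wrist','w5.png')
```

```text
wrist tray3_mid 0.87 [264.2, 122.6, 387.4, 259.8] [0.635, -0.2567, -15.8658, 0.0194]
wrist tray2_mid 0.83 [432.8, 41.8, 590.4, 218.6] [0.6229, -0.0936, 2.4569, 0.0031]
wrist tray2_mid 0.51 [263.6, 122.6, 386.2, 261.9] [0.6339, -0.2557, -15.7122, 0.1015]
pos [ 0.6344 -0.2586  0.1803] yaw 74.85 -> 74.7 q6 -1.8 t 12.22 open 0.0424 F [-0.2  0.8 -0. ]
total tool shift mm [  0.  152.3   2.1] dr [-0.02  0.15  0.15]
```

View pics/w5.png

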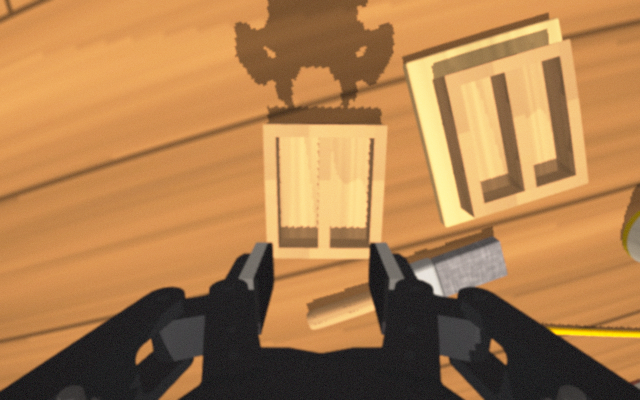

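Request:
servo_tool(
  delta_pos=[
    [0,0.04,0.002],
    [0,0.04,0],
    [0,0.03,0],
    [0,0.01,0],
  ],
  dr=[
    [0,0,0],
    [0,0,0],
    [0,0,0],
    [0,0,0],
  ],
  grip=[0.5,0.5,0.5,0.5],
)

```text
t: 12.78
tool_pos: [0.6384, -0.254, 0.0617]
tool_rot: [-1.563, 0.195, -0.211]
contact_force: [-0.9, -0.9, -0.5]
opening: 0.0427
```

Run:
```python
from h import *
go(.6352,-.2566,.028,74.4)
```

```text
pos [ 0.6384 -0.254   0.0617] yaw 75.17 -> 74.4 q6 -1.8 t 12.78 open 0.0427 F [-0.9 -0.9 -0.5]
total tool shift mm [-2.8 33.7 -3.3] dr [0.05 0.77 0.58]
```

Request:
servo_tool(
  delta_pos=[
    [-0.003,0.014,-0.003],
    [0,0.014,0],
    [0,0.006,0],
    [0,0,0],
  ],
  dr=[
    [0,0.7,0.5],
    [0,0,0],
    [0,0,0],
    [0,0,0],
  ],
  grip=[0.5,0.5,0.5,0.5],
)

```text
t: 13.28
tool_pos: [0.6364, -0.2564, 0.0283]
tool_rot: [-1.563, 0.209, -0.216]
contact_force: [0.3, -0.1, -0.3]
opening: 0.0428
```

Run:
```python
from h import *
go(.6352,-.2566,.028,74.4)
```

```text
pos [ 0.6364 -0.2564  0.0283] yaw 74.48 -> 74.4 q6 -1.79 t 13.28 open 0.0428 F [ 0.3 -0.1 -0.3]
total tool shift mm [-1.1  0.3 -0.5] dr [0.1  0.08 0.26]
```

Request:
servo_tool(
  delta_pos=[
    [0,0,0],
    [0,0,0],
    [0,0,0],
    [0,0,0],
  ],
  dr=[
    [0,0,0],
    [0,0,0],
    [0,0,0],
    [0,0,0],
  ],
  grip=[0,0,0,0],
)

```text
t: 13.78
tool_pos: [0.6374, -0.257, 0.0302]
tool_rot: [-1.564, 0.207, -0.218]
contact_force: [-0.4, 0.4, -0.9]
opening: 0.008
```

Request:
servo_tool(
  delta_pos=[
    [0,-0.02,0],
    [0,-0.04,0],
    [0,-0.04,0],
    [0,-0.03,0],
    [0,0,0],
  ],
  dr=[
    [0,0,0],
    [0,0,0],
    [0,0,0],
    [0,0,0],
    [0,0,0],
  ],
  grip=[0,0,0,0,0],
)

```text
t: 14.4
tool_pos: [0.6369, -0.2566, 0.169]
tool_rot: [-1.565, 0.205, -0.22]
contact_force: [0.4, -0.2, -1.4]
opening: 0.0078
```

Run:
```python
from h import *
o,R=pose();cp=ctrl.camera_params('wrist');shot('wrist','w6.png')
im=cv2.imread('pics/w6.png'); cv2.imwrite('pics/w6z.png',cv2.resize(im[100:260,160:480],None,fx=2.5,fy=2.5,interpolation=cv2.INTER_CUBIC))
held((190,133),(452,130))
plan(.626,-.0936,.17,92.4,step=.045,grip=0)
```

```text
corners in tool frame mm [[-60.1, 0.7, -49.8], [-61.2, 0.5, 48.5]] len 98.3
pos [ 0.636  -0.2561  0.1669] yaw 74.48 -> 92.4 q [-0.49  0.24  1.54 -0.    1.36 -1.79] t 14.45 open 0.008 F [ 0.3 -0.3 -0.9] rows 4
tilt [ 0.0061 -0.004  -1.    ]
delta_pos [[-0.0133, -0.0008, 0.0385], [-0.0102, -0.0008, 0.0394], [-0.0071, -0.0008, 0.0401], [-0.004, -0.0008, 0.0405]] dr [[0, np.float64(-4.48), 0], [0, np.float64(-4.48), 0], [0, np.float64(-4.48), 0], [0, np.float64(-4.48), 0]]
```

View pics/w6z.png

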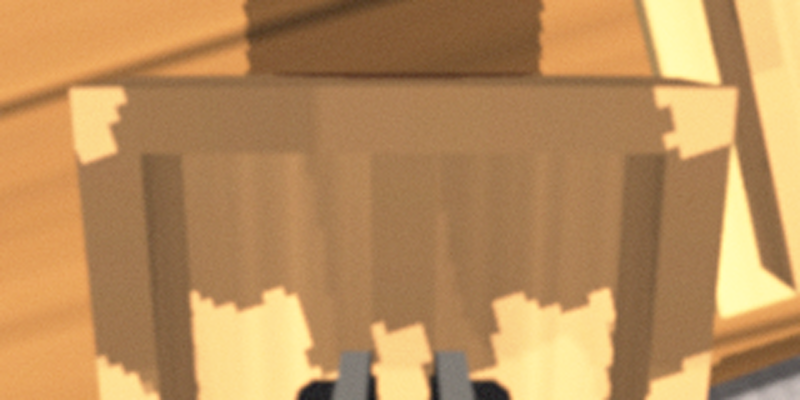

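Run:
```python
from h import *
for dz in(-.001,.001): held((187.4,135),(455.2,134.8),dz)
im=cv2.imread('pics/w2.png'); cv2.imwrite('pics/w2z.png',cv2.resize(im[100:260,160:480],None,fx=2.5,fy=2.5,interpolation=cv2.INTER_CUBIC))
```

```text
corners in tool frame mm [[-59.4, 0.7, -50.8], [-59.5, 0.5, 49.9]] len 100.7
corners in tool frame mm [[-59.5, -1.3, -50.1], [-59.6, -1.5, 49.1]] len 99.1
```

View pics/w2z.png

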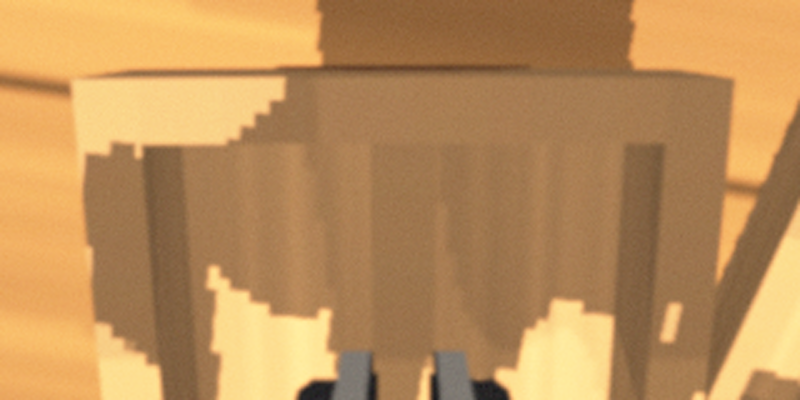

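Request:
servo_tool(
  delta_pos=[
    [-0.013,-0.001,0.038],
    [-0.01,-0.001,0.039],
    [-0.007,-0.001,0.04],
    [-0.004,-0.001,0.04],
    [0,0,0],
  ],
  dr=[
    [0,-4.5,0],
    [0,-4.5,0],
    [0,-4.5,0],
    [0,-4.5,0],
    [0,0,0],
  ],
  grip=[0,0,0,0,0],
)

```text
t: 15.08
tool_pos: [0.6201, -0.0898, 0.1597]
tool_rot: [-1.569, -0.033, 0.047]
contact_force: [-0.3, 0.2, -0.5]
opening: 0.0085
```

Run:
```python
from h import *
go(.6241,-.094,.076,92.4)
o,R=pose();cp=ctrl.camera_params('wrist');shot('wrist','w7.png')
im=cv2.imread('pics/w7.png'); cv2.imwrite('pics/w7z.png',cv2.resize(im[80:240,160:480],None,fx=2.5,fy=2.5,interpolation=cv2.INTER_CUBIC))
```

```text
pos [ 0.6201 -0.0898  0.1597] yaw 92.94 -> 92.4 q6 -1.88 t 15.07 open 0.0085 F [-0.3  0.2 -0.5]
total tool shift mm [ 4.5 83.7 -4.6] dr [-0.09  0.54 -0.5 ]
```

View pics/w7z.png

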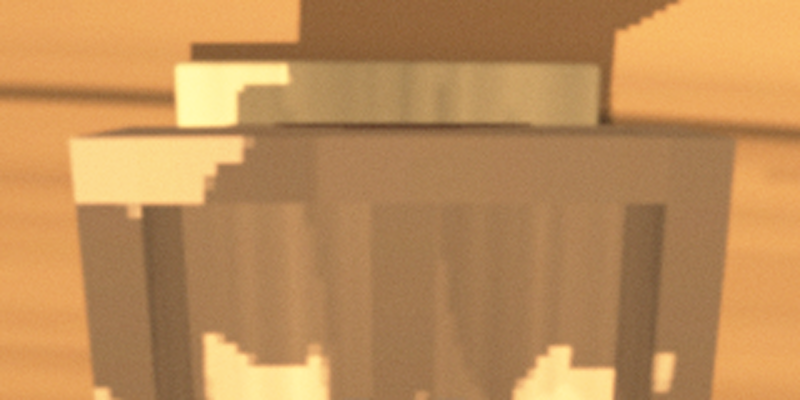

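Request:
servo_tool(
  delta_pos=[
    [0.004,0.018,-0.004],
    [0,0.02,0],
    [0,0.015,0],
    [0,0,0],
  ],
  dr=[
    [0,0.5,-0.5],
    [0,0,0],
    [0,0,0],
    [0,0,0],
  ],
  grip=[0,0,0,0],
)

```text
t: 15.62
tool_pos: [0.6222, -0.0973, 0.1006]
tool_rot: [-1.569, -0.025, 0.033]
contact_force: [-0.0, 0.9, -1.0]
opening: 0.0086
```

Run:
```python
from h import *
ctrl.get_image('wrist');ctrl.get_image('wrist')
go(.6241,-.094,.076,92.4)
```

```text
pos [ 0.6235 -0.0974  0.1027] yaw 92.13 -> 92.4 q6 -1.88 t 15.72 open 0.0082 F [ 1.4 -0.  -0.5]
total tool shift mm [ 0.8 26.7  3.3] dr [-0.03 -0.27 -0.12]
```

Request:
servo_tool(
  delta_pos=[
    [0.001,0.007,0.003],
    [0,0.007,0],
    [0,0.005,0],
    [0,0,0],
  ],
  dr=[
    [0,-0.3,0],
    [0,0,0],
    [0,0,0],
    [0,0,0],
  ],
  grip=[0,0,0,0],
)

```text
t: 16.23
tool_pos: [0.6259, -0.0944, 0.0847]
tool_rot: [-1.571, -0.035, 0.033]
contact_force: [0.2, 0.7, -0.4]
opening: 0.0082
```

Run:
```python
from h import *
ctrl.get_image('wrist');ctrl.get_image('wrist')
go(.6241,-.094,.076,92.4)
```

```text
pos [ 0.6263 -0.0945  0.0854] yaw 92.46 -> 92.4 q6 -1.88 t 16.32 open 0.0084 F [ 1.6  0.2 -0.7]
total tool shift mm [-2.2  9.4  0.6] dr [0.05 0.06 0.15]
```

Request:
servo_tool(
  delta_pos=[
    [-0.002,0.003,0],
    [0,0.003,0],
    [0,0,0],
  ],
  dr=[
    [0,0,0],
    [0,0,0],
    [0,0,0],
  ],
  grip=[0,0,0],
)

```text
t: 16.7
tool_pos: [0.6243, -0.0947, 0.0794]
tool_rot: [-1.572, -0.036, 0.031]
contact_force: [0.7, 0.6, -1.5]
opening: 0.0082
```

Run:
```python
from h import *
go(.6241,-.094,.076,92.4)
```

```text
pos [ 0.6243 -0.0947  0.0794] yaw 92.46 -> 92.4 q6 -1.88 t 16.7 open 0.0082 F [ 0.7  0.6 -1.5]
total tool shift mm [-0.2  3.4  0.7] dr [0.06 0.06 0.19]
```

Request:
servo_tool(
  delta_pos=[
    [0,0.003,0.0007],
    [0,0.002,0],
    [0,0.001,0],
  ],
  dr=[
    [0,0,0],
    [0,0,0],
    [0,0,0],
  ],
  grip=[0,0,0],
)

```text
t: 17.08
tool_pos: [0.6245, -0.094, 0.0748]
tool_rot: [-1.572, -0.036, 0.032]
contact_force: [-5.2, 1.0, 8.3]
opening: 0.0088
```

Run:
```python
from h import *
go(.6241,-.094,.076,92.4)
```

```text
pos [ 0.6245 -0.094   0.0748] yaw 92.46 -> 92.4 q6 -1.88 t 17.07 open 0.0088 F [-5.2  1.   8.3]
total tool shift mm [-0.4 -1.2  0. ] dr [0.06 0.07 0.15]
```

Request:
servo_tool(
  delta_pos=[
    [0,-0.001,0],
    [0,0,0],
    [0,0,0],
  ],
  dr=[
    [0,0,0],
    [0,0,0],
    [0,0,0],
  ],
  grip=[0,0.5,0.5],
)

```text
t: 17.45
tool_pos: [0.6251, -0.0941, 0.0761]
tool_rot: [-1.572, -0.037, 0.03]
contact_force: [0.1, -0.0, 0.5]
opening: 0.042
```

Request:
servo_tool(
  delta_pos=[
    [0,-0.02,0],
    [0,-0.04,0],
    [0,-0.04,0],
    [0,-0.04,0],
    [0,0,0],
  ],
  dr=[
    [0,0,0],
    [0,0,0],
    [0,0,0],
    [0,0,0],
    [0,0,0],
  ],
  grip=[0.5,0.5,0.5,0.5,0.5],
)

```text
t: 18.08
tool_pos: [0.6254, -0.0942, 0.2266]
tool_rot: [-1.573, -0.041, 0.026]
contact_force: [0.5, 0.8, -0.0]
opening: 0.0426
```

Run:
```python
from h import *
cp=ctrl.camera_params('wrist'); shot('wrist','w8.png')
im=cv2.imread('pics/w8.png'); cv2.imwrite('pics/w8z.png',cv2.resize(im[60:260,200:440],None,fx=3,fy=3,interpolation=cv2.INTER_CUBIC))
shot('side','s3.png',(270,110,430,230),4)
trays(('wrist','side'),z0s={'tray2_mid':.015,'tray3_mid':.045})
plan(.441,.0755,.19,79,step=.05)
```

```text
wrist tray1_mid 0.97 [440.9, 0.0, 574.2, 73.3] [0.4388, 0.0752, -11.2981, 0.003]
wrist tray3_mid 0.83 [255.0, 121.1, 385.2, 263.7] [0.6228, -0.094, 2.3391, 0.0211]
side tray2_mid 0.9 [301.3, 174.6, 348.5, 185.6] [0.552, 0.1132, 31.4674, 0.9239]
side tray3_mid 0.7 [299.2, 138.0, 357.7, 177.0] [0.6265, -0.0934, 2.4504, 0.0099]
pos [ 0.6224 -0.0934  0.2185] yaw 92.46 -> 79 q [-0.27  0.08  1.63 -0.    1.43 -1.88] t 18.57 open 0.0431 F [-0.8 -0.2  0.8] rows 5
tilt [-2.5e-03  5.0e-04 -1.0e+00]
delta_pos [[-0.0348, 0.0057, 0.0353], [-0.0364, 0.0057, 0.0336], [-0.038, 0.0057, 0.0319], [-0.0394, 0.0057, 0.0301], [-0.0408, 0.0057, 0.0282]] dr [[0, np.float64(2.69), 0], [0, np.float64(2.69), 0], [0, np.float64(2.69), 0], [0, np.float64(2.69), 0], [0, np.float64(2.69), 0]]
```

View pics/w8z.png

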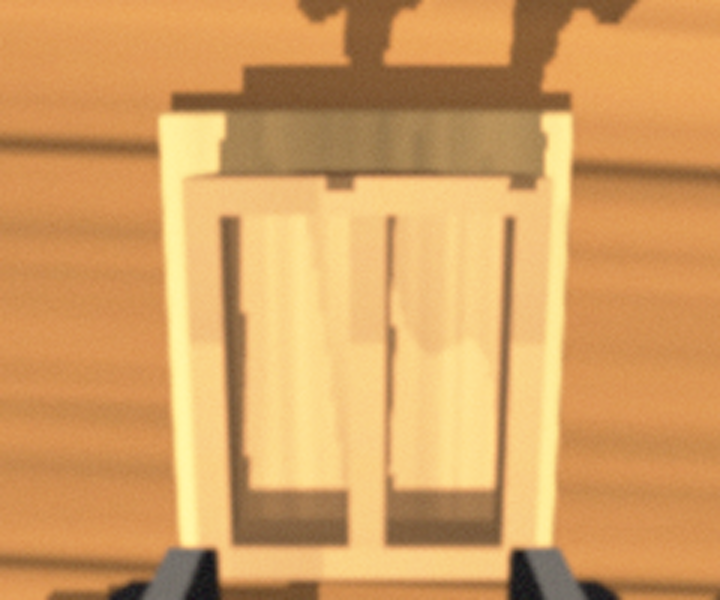

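View pics/s3.png

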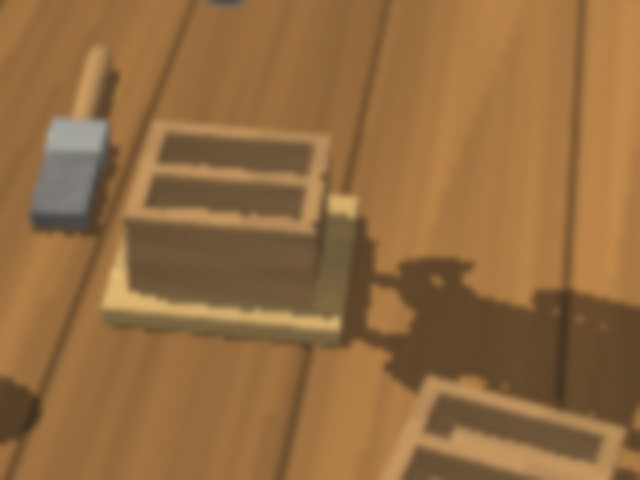

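Request:
servo_tool(
  delta_pos=[
    [-0.035,0.006,0.035],
    [-0.036,0.006,0.034],
    [-0.038,0.006,0.032],
    [-0.04,0.006,0.03],
    [-0.041,0.006,0.028],
  ],
  dr=[
    [0,2.7,0],
    [0,2.7,0],
    [0,2.7,0],
    [0,2.7,0],
    [0,2.7,0],
  ],
  grip=[0.5,0.5,0.5,0.5,0.5],
)

```text
t: 19.2
tool_pos: [0.4378, 0.0786, 0.1869]
tool_rot: [-1.564, 0.164, -0.159]
contact_force: [-0.1, 0.2, 0.7]
opening: 0.0423
```

Request:
servo_tool(
  delta_pos=[
    [0,0,0],
    [0,0,0],
  ],
  dr=[
    [0,0,0],
    [0,0,0],
  ],
  grip=[0.5,0.5],
)

```text
t: 19.45
tool_pos: [0.4357, 0.0801, 0.186]
tool_rot: [-1.564, 0.162, -0.155]
contact_force: [0.3, -0.1, 0.2]
opening: 0.0428
```

Run:
```python
from h import *
trays(('wrist',),names=('tray1_mid',))
go(.4388,.0753,.029,78.7)
```

```text
wrist tray1_mid 0.7 [510.5, 257.2, 640.0, 330.2] [0.5955, 0.382, 54.8538, 0.3777]
wrist tray1_mid 0.64 [256.2, 128.3, 375.0, 262.4] [0.4391, 0.0749, -10.7704, 0.022]
pos [0.4359 0.0798 0.1859] yaw 78.38 -> 78.7 q6 -1.36 t 19.55 open 0.0426 F [ 0.7 -0.3  0.6]
total tool shift mm [  4.5 156.9  -3.9] dr [-0.02 -0.32 -0.28]
```

Request:
servo_tool(
  delta_pos=[
    [0.003,0.04,-0.004],
    [0,0.04,0],
    [0,0.03,0],
    [0,0.01,0],
  ],
  dr=[
    [0,-0.4,0],
    [0,0,0],
    [0,0,0],
    [0,0,0],
  ],
  grip=[0.5,0.5,0.5,0.5],
)

```text
t: 20.05
tool_pos: [0.4436, 0.0723, 0.0661]
tool_rot: [-1.564, 0.156, -0.159]
contact_force: [0.4, -0.5, -0.1]
opening: 0.0427
```

Run:
```python
from h import *
go(.439,.0751,.029,78.9)
```

```text
pos [0.4436 0.0723 0.0661] yaw 78.5 -> 78.9 q6 -1.38 t 20.05 open 0.0427 F [ 0.4 -0.5 -0.1]
total tool shift mm [-5.1 37.1  1.8] dr [-0.08 -0.4   0.12]
```

Request:
servo_tool(
  delta_pos=[
    [-0.004,0.015,0.002],
    [0,0.015,0],
    [0,0.008,0],
    [0,0,0],
  ],
  dr=[
    [0,-0.4,0],
    [0,0,0],
    [0,0,0],
    [0,0,0],
  ],
  grip=[0.5,0.5,0.5,0.5],
)

```text
t: 20.55
tool_pos: [0.4422, 0.0746, 0.0276]
tool_rot: [-1.564, 0.149, -0.157]
contact_force: [-0.5, -0.3, -0.3]
opening: 0.0427
```

Run:
```python
from h import *
go(.439,.0751,.029,78.9)
```

```text
pos [0.4422 0.0746 0.0276] yaw 78.86 -> 78.9 q6 -1.38 t 20.55 open 0.0427 F [-0.5 -0.3 -0.3]
total tool shift mm [-3.2 -1.4 -0.2] dr [-0.1  -0.04  0.28]
```

Request:
servo_tool(
  delta_pos=[
    [-0.001,-0.001,0],
    [0,0,0],
    [0,0,0],
    [0,0,0],
  ],
  dr=[
    [0,0,0.2],
    [0,0,0],
    [0,0,0],
    [0,0,0],
  ],
  grip=[0.5,0,0,0],
)

```text
t: 21.05
tool_pos: [0.4427, 0.075, 0.0305]
tool_rot: [-1.563, 0.149, -0.156]
contact_force: [-0.4, 0.4, -1.4]
opening: 0.0082
```

Request:
servo_tool(
  delta_pos=[
    [0,-0.02,0],
    [0,-0.04,0],
    [0,-0.04,0],
    [0,-0.04,0],
    [0,0,0],
  ],
  dr=[
    [0,0,0],
    [0,0,0],
    [0,0,0],
    [0,0,0],
    [0,0,0],
  ],
  grip=[0,0,0,0,0],
)

```text
t: 21.68
tool_pos: [0.4397, 0.0747, 0.172]
tool_rot: [-1.564, 0.153, -0.152]
contact_force: [0.7, -0.1, -2.7]
opening: 0.0081
```

Run:
```python
from h import *
o,R=pose();cp=ctrl.camera_params('wrist');shot('wrist','w9.png')
im=cv2.imread('pics/w9.png'); cv2.imwrite('pics/w9z.png',cv2.resize(im[100:260,160:480],None,fx=2.5,fy=2.5,interpolation=cv2.INTER_CUBIC))
plan(.625,-.094,.18,92.4,step=.045,grip=0)
```

```text
pos [0.4383 0.0747 0.1695] yaw 78.88 -> 92.4 q [ 0.   -0.34  2.09  0.    1.39 -1.38] t 21.73 open 0.0083 F [ 0.7  0.2 -2.1] rows 6
tilt [-0.0047  0.0015 -1.    ]
delta_pos [[0.036, -0.0017, -0.0216], [0.0351, -0.0017, -0.023], [0.0342, -0.0017, -0.0243], [0.0332, -0.0017, -0.0257], [0.0321, -0.0017, -0.027]] dr [[0, np.float64(-2.25), 0], [0, np.float64(-2.25), 0], [0, np.float64(-2.25), 0], [0, np.float64(-2.25), 0], [0, np.float64(-2.25), 0]]
delta_pos [[0.0311, -0.0017, -0.0282]] dr [[0, np.float64(-2.25), 0]]
```

View pics/w9z.png

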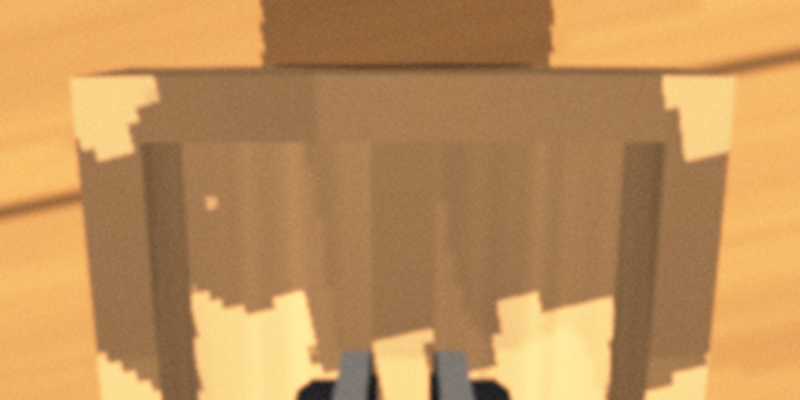

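Request:
servo_tool(
  delta_pos=[
    [0.036,-0.002,-0.022],
    [0.035,-0.002,-0.023],
    [0.034,-0.002,-0.024],
    [0.033,-0.002,-0.026],
    [0.032,-0.002,-0.027],
  ],
  dr=[
    [0,-2.2,0],
    [0,-2.3,0],
    [0,-2.2,0],
    [0,-2.3,0],
    [0,-2.2,0],
  ],
  grip=[0,0,0,0,0],
)

```text
t: 22.35
tool_pos: [0.5899, -0.0669, 0.1632]
tool_rot: [-1.565, 0.01, 0.029]
contact_force: [-0.5, 0.7, -1.5]
opening: 0.0085
```

Request:
servo_tool(
  delta_pos=[
    [0.03,-0.005,-0.027],
    [0,0,0],
    [0,0,0],
  ],
  dr=[
    [0,-2.2,0],
    [0,0,0],
    [0,0,0],
  ],
  grip=[0,0,0],
)

```text
t: 22.72
tool_pos: [0.6182, -0.0953, 0.1578]
tool_rot: [-1.56, -0.008, 0.068]
contact_force: [0.2, -0.0, -1.4]
opening: 0.0085
```

Run:
```python
from h import *
go(.626,-.094,.106,92.4)
```

```text
pos [ 0.6182 -0.0953  0.1578] yaw 92.77 -> 92.4 q6 -1.89 t 22.73 open 0.0085 F [ 0.2 -0.  -1.4]
total tool shift mm [ 9.8 51.5  0.3] dr [-0.65  0.38 -2.15]
```

Request:
servo_tool(
  delta_pos=[
    [0.008,0.01,0],
    [0,0.012,0],
    [0,0.008,0],
    [0,0,0],
  ],
  dr=[
    [-0.6,0.4,-2.1],
    [0,0,0],
    [0,0,0],
    [0,0,0],
  ],
  grip=[0,0,0,0],
)

```text
t: 23.22
tool_pos: [0.6218, -0.0918, 0.1224]
tool_rot: [-1.567, -0.028, 0.04]
contact_force: [-0.3, 0.4, -0.3]
opening: 0.0081
```

Run:
```python
from h import *
ctrl.get_image('wrist');ctrl.get_image('wrist')
go(.626,-.094,.106,92.4)
```

```text
pos [ 0.6226 -0.0922  0.1236] yaw 92.48 -> 92.4 q6 -1.88 t 23.32 open 0.008 F [ 0.4 -0.1 -1.2]
total tool shift mm [ 3.4 17.6 -2. ] dr [-0.15  0.08 -0.31]
```

Request:
servo_tool(
  delta_pos=[
    [0.003,0.004,-0.002],
    [0,0.004,0],
    [0,0.004,0],
    [0,0,0],
  ],
  dr=[
    [0,0,-0.3],
    [0,0,0],
    [0,0,0],
    [0,0,0],
  ],
  grip=[0,0,0,0],
)

```text
t: 23.82
tool_pos: [0.6268, -0.0946, 0.1122]
tool_rot: [-1.569, -0.036, 0.032]
contact_force: [0.9, -0.1, -1.2]
opening: 0.0081
```

Run:
```python
from h import *
ctrl.get_image('wrist');ctrl.get_image('wrist')
go(.626,-.094,.106,92.4)
```

```text
pos [ 0.6271 -0.0946  0.1127] yaw 92.47 -> 92.4 q6 -1.88 t 23.93 open 0.0084 F [-0.3  1.  -1. ]
total tool shift mm [-1.1  6.7  0.6] dr [-0.09  0.07  0.18]
```

Request:
servo_tool(
  delta_pos=[
    [-0.001,0.003,0.0005],
    [0,0.001,0],
    [0,0,0],
  ],
  dr=[
    [0,0,0],
    [0,0,0],
    [0,0,0],
  ],
  grip=[0,0,0],
)

```text
t: 24.3
tool_pos: [0.6261, -0.0941, 0.1087]
tool_rot: [-1.569, -0.037, 0.031]
contact_force: [1.5, 0.8, -2.0]
opening: 0.0081
```

Run:
```python
from h import *
go(.626,-.094,.106,92.4)
cp=ctrl.camera_params('wrist');shot('wrist','w10.png',(160,80,480,260),2.5)
```

```text
pos [ 0.6261 -0.0941  0.1087] yaw 92.47 -> 92.4 q6 -1.88 t 24.3 open 0.0081 F [ 1.5  0.8 -2. ]
total tool shift mm [-0.1  2.7  0.1] dr [-0.08  0.07  0.2 ]
```

View pics/w10.png

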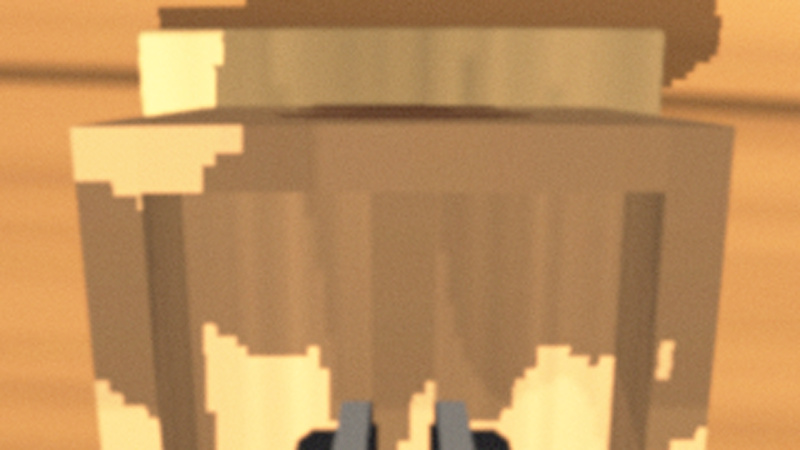

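Request:
servo_tool(
  delta_pos=[
    [0,0.002,0],
    [0,0.002,0],
    [0,0.001,0],
  ],
  dr=[
    [0,0,0],
    [0,0,0],
    [0,0,0],
  ],
  grip=[0,0,0],
)

```text
t: 24.72
tool_pos: [0.6264, -0.0942, 0.1054]
tool_rot: [-1.569, -0.037, 0.031]
contact_force: [-4.4, 1.2, 6.8]
opening: 0.0083
```

Contact. Release.

Request:
servo_tool(
  delta_pos=[
    [-0.0005,-0.001,0],
    [0,0,0],
    [0,0,0],
  ],
  dr=[
    [0,0,0],
    [0,0,0],
    [0,0,0],
  ],
  grip=[0,0.5,0.5],
)

```text
t: 25.1
tool_pos: [0.6264, -0.0943, 0.1065]
tool_rot: [-1.57, -0.038, 0.03]
contact_force: [-0.3, 0.7, 0.4]
opening: 0.0425
```

Request:
servo_tool(
  delta_pos=[
    [0,-0.02,0],
    [0,-0.04,0],
    [0,-0.04,0],
    [0,-0.03,0],
    [0,0,0],
  ],
  dr=[
    [0,0,0],
    [0,0,0],
    [0,0,0],
    [0,0,0],
    [0,0,0],
  ],
  grip=[0.5,0.5,0.5,0.5,0.5],
)

```text
t: 25.72
tool_pos: [0.6267, -0.0948, 0.2466]
tool_rot: [-1.571, -0.042, 0.026]
contact_force: [0.2, -0.4, 1.2]
opening: 0.0426
```

Run:
```python
from h import *
cp=ctrl.camera_params('wrist'); shot('wrist','w11.png',(200,60,440,260),3)
shot('side','s4.png',(270,90,430,230),4)
trays(('wrist','side'),names=('tray1_mid','tray0_mid','tray4_mid'),z0s={'tray1_mid':.075})
o,R=pose();print(o['q'].round(2),o['t'],o['tool_pos'])
```

```text
wrist tray1_mid 0.55 [257.6, 120.6, 385.7, 262.0] [0.6222, -0.0941, 2.5901, 0.0278]
side tray1_mid 0.59 [300.1, 130.1, 355.6, 169.7] [0.6259, -0.0926, 1.5859, 0.0232]
side tray1_mid 0.48 [278.5, 123.7, 298.1, 166.9] [0.5978, -0.0851, -70.8652, 0.9303]
[-0.27  0.07  1.6   0.    1.47 -1.88] 26.225 [ 0.6244566  -0.094138    0.24015803]
```

View pics/w11.png

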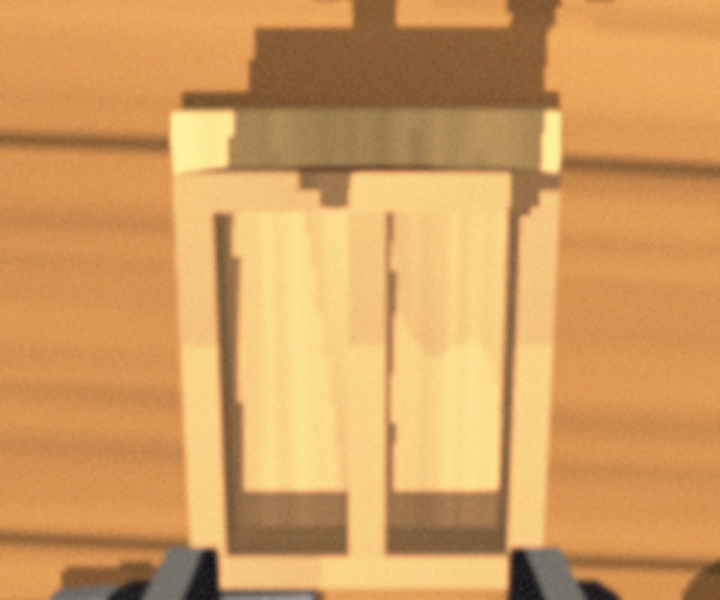

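View pics/s4.png

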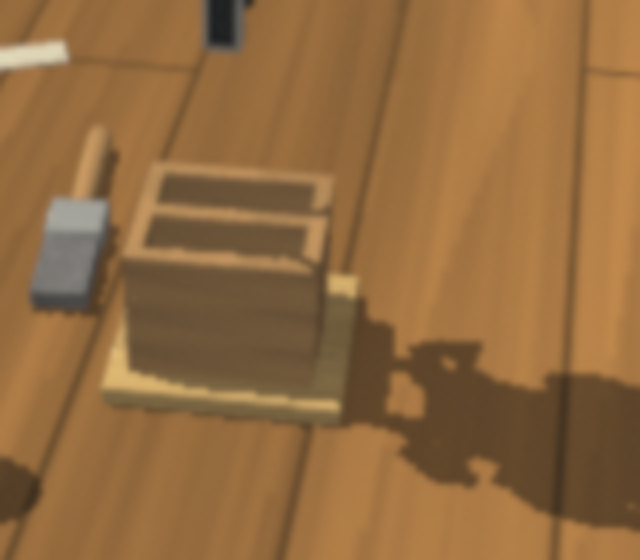

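Run:
```python
from h import *
plan(.575,.27,.26,86,step=.06,grip=0)
```

```text
pos [ 0.6245 -0.0941  0.2402] yaw 92.47 -> 86 q [-0.27  0.07  1.6   0.    1.47 -1.88] t 26.23 open 0.0425 F [-0.3 -0.1  0.2] rows 7
tilt [ 7.0e-04  2.3e-03 -1.0e+00]
delta_pos [[-0.0048, -0.0028, 0.0523], [-0.0057, -0.0028, 0.0522], [-0.0065, -0.0028, 0.0521], [-0.0073, -0.0028, 0.052], [-0.0082, -0.0028, 0.0519]] dr [[0, np.float64(0.92), 0], [0, np.float64(0.92), 0], [0, np.float64(0.92), 0], [0, np.float64(0.92), 0], [0, np.float64(0.92), 0]]
delta_pos [[-0.009, -0.0028, 0.0517], [-0.0098, -0.0028, 0.0516]] dr [[0, np.float64(0.92), 0], [0, np.float64(0.92), 0]]
```

Request:
servo_tool(
  delta_pos=[
    [-0.005,-0.003,0.052],
    [-0.006,-0.003,0.052],
    [-0.006,-0.003,0.052],
    [-0.007,-0.003,0.052],
    [-0.008,-0.003,0.052],
  ],
  dr=[
    [0,0.9,0],
    [0,0.9,0],
    [0,0.9,0],
    [0,0.9,0],
    [0,0.9,0],
  ],
  grip=[0,0,0,0,0],
)

```text
t: 26.85
tool_pos: [0.5895, 0.169, 0.2541]
tool_rot: [-1.568, 0.037, -0.035]
contact_force: [0.1, -0.3, 0.3]
opening: 0.0002
```

Request:
servo_tool(
  delta_pos=[
    [-0.009,-0.003,0.052],
    [-0.01,-0.003,0.051],
    [0,0,0],
    [0,0,0],
  ],
  dr=[
    [0,0.9,0],
    [0,0.9,0],
    [0,0,0],
    [0,0,0],
  ],
  grip=[0,0,0,0],
)

```text
t: 27.35
tool_pos: [0.5742, 0.2791, 0.2597]
tool_rot: [-1.568, 0.059, -0.056]
contact_force: [0.0, -1.0, 0.7]
opening: -0.0
```

```bash
cat > m.py <<'E'
from h import *
import sys
cp=ctrl.camera_params('wrist'); shot('wrist',sys.argv[1])
go(.575,.27,.26,86)
D={'mount_axis':(.2,.2,0,.006),'bush_grip':(.056,.04,.046,.09),'release_top':(.018,.018,.03,.054)}
for l in ('mount_axis','bush_grip','bush_arm','release_top','claw','end_post','release'):
    for m in ctrl.masks_of('wrist',l)[:2]:
        ys,xs=np.nonzero(m['pixels']); print(l,round(m['score'],2),[round(float(v)) for v in m['extent']],len(xs),xs.mean().round(1),ys.mean().round(1), [round(float(v),4) for v in fitbox(m['pixels'],cp,*D[l])] if l in D else '')
E
python3 m.py w12.png
```

```text
pos [0.5742 0.2789 0.2597] yaw 85.77 -> 86 q6 -1.16 t 27.4 open 0.0003 F [-0.1  0.1 -0.5]
total tool shift mm [ 1.4 -0.3 -8.8] dr [-0.12 -0.23 -0.12]
mount_axis 0.87 [262, 70, 447, 248] 27013 352.5 153.4 [0.5645, 0.316, 85.8555, 0.1468]
bush_grip 0.77 [270, 147, 394, 198] 3885 347.4 172.5 [0.5641, 0.3148, 87.0307, 0.2002]
bush_grip 0.75 [0, 307, 51, 339] 1268 25.7 323.3 [0.7214, -0.0938, -63.012, 0.4947]
bush_arm 0.57 [272, 148, 392, 199] 3753 347.9 172.4 
release_top 0.59 [273, 148, 395, 201] 3878 347.8 172.6 [0.5814, 0.3387, -4.3068, 0.8499]
release_top 0.53 [276, 181, 294, 195] 271 283.2 187.7 [0.5796, 0.2399, -30.0188, 0.3389]
claw 0.97 [260, 73, 447, 246] 27131 352.5 153.1 
end_post 0.92 [260, 71, 447, 247] 26713 352.8 153.1 
end_post 0.72 [270, 148, 392, 198] 3748 347.9 172.5 
release 0.84 [277, 176, 290, 201] 247 283.2 187.6
```

View pics/w12.png

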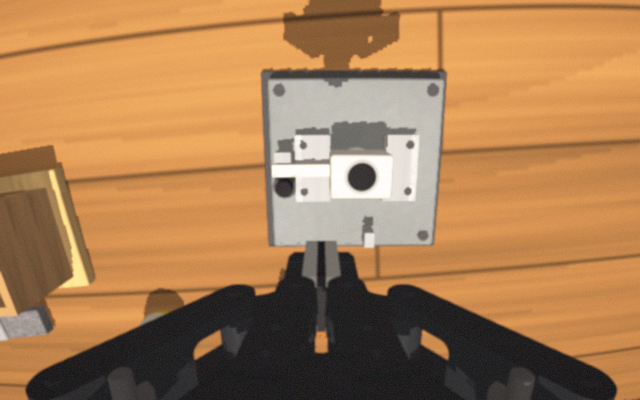

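Run:
```python
from h import *
cp=ctrl.camera_params('wrist')
im=cv2.imread('pics/w12.png'); cv2.imwrite('pics/w12z.png',cv2.resize(im[60:260,250:460],None,fx=3,fy=3,interpolation=cv2.INTER_CUBIC))
c=unproj([(362,177)],.09,cp)[0]; p=unproj([(285,187)],.054,cp)[0]; e=unproj([(370,239)],.054,cp)[0]
print(c,p,e,np.linalg.norm((p-c)[:2]),np.degrees(np.arctan2(*(p-c)[1::-1]))-np.degrees(np.arctan2(19,74)),np.linalg.norm((e-c)[:2]),np.degrees(np.arctan2(*(e-c)[1::-1]))-np.degrees(np.arctan2(74,-14)))
```

```text
[0.56569628 0.31632814 0.09      ] [0.57709757 0.24283061 0.054     ] [0.6391682  0.32582829 0.054     ] 0.07437658151585319 -95.5823014616357 0.07408358053370238 -93.3454786844209
```

View pics/w12z.png

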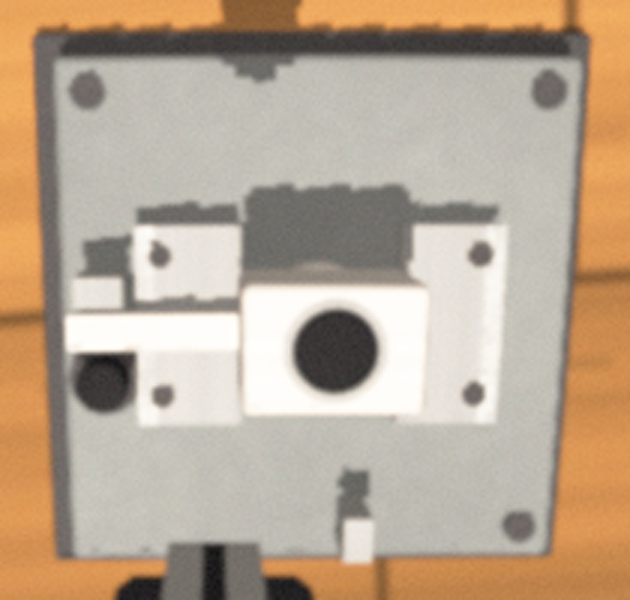

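```bash
cat > mf.py <<'E'
from h import *
from scipy.optimize import least_squares
cp=ctrl.camera_params('wrist')
# mount frame: x -> arm (image left), y -> image down
F=[((0,0,.06),(336,350)),((.074,.019,.024),(103,381)),
 ((.028,-.02,.06),(243,286)),((-.028,-.02,.06),(428,286)),((-.028,.02,.06),(420,415)),((.028,.02,.06),(242,413)),
 ((.09,-.09,0),(54,57)),((-.09,-.09,0),(585,54)),((.09,.09,0),(70,555)),((-.09,.09,0),(550,552)),((-.014,.074,.024),(358,540))]
M=np.array([f[0] for f in F]); U=np.array([[u/3+250-.33,v/3+60-.33] for _,(u,v) in F])
def W(p):
    c,s=np.cos(p[2]),np.sin(p[2]); return np.c_[p[0]+c*M[:,0]-s*M[:,1],p[1]+s*M[:,0]+c*M[:,1],M[:,2]+.03]
r=least_squares(lambda p:(proj(W(p),cp)-U).ravel(),[.566,.317,np.radians(-94)],loss='soft_l1')
print(r.x[:2],np.degrees(r.x[2])); print((proj(W(r.x),cp)-U).round(1).tolist())
E
python3 mf.py
```

```text
[0.56500992 0.31603032] -94.05616553199994
[[-0.0, -0.1], [-0.8, 2.1], [-0.5, -1.2], [1.7, -1.3], [2.2, -0.0], [-0.3, 0.9], [-1.0, -1.3], [0.5, 0.1], [0.3, 1.0], [-0.8, 1.0], [0.0, -0.0]]
```

Run:
```python
from h import *
plan(.5804,.2367,.09,86,step=.05)
```

```text
pos [0.5745 0.2786 0.2602] yaw 85.71 -> 86 q [ 0.33  0.08  1.56  0.    1.5  -1.16] t 27.75 open 0.0 F [-0.5 -0.3 -0.7] rows 4
tilt [-0.0013  0.0025 -1.    ]
delta_pos [[0.0022, 0.0425, -0.0103], [0.0022, 0.0425, -0.0103], [0.0022, 0.0425, -0.0103], [0.0022, 0.0425, -0.0104]] dr [[0, np.float64(-0.07), 0], [0, np.float64(-0.07), 0], [0, np.float64(-0.07), 0], [0, np.float64(-0.07), 0]]
```

Request:
servo_tool(
  delta_pos=[
    [0.002,0.03,-0.015],
    [0.002,0.035,-0.015],
    [0.002,0.035,-0.01],
    [0,0.03,-0.002],
    [0,0.015,0],
  ],
  dr=[
    [0,-0.3,0],
    [0,0,0],
    [0,0,0],
    [0,0,0],
    [0,0,0],
  ],
  grip=[0,0,0,0,0],
)

```text
t: 28.38
tool_pos: [0.5803, 0.2345, 0.1147]
tool_rot: [-1.565, 0.052, -0.061]
contact_force: [-0.2, -0.0, 0.3]
opening: 0.0001
```

Run:
```python
from h import *
ctrl.get_image('wrist');ctrl.get_image('wrist')
go(.5804,.2367,.075,86)
```

```text
pos [0.5799 0.2347 0.1146] yaw 85.92 -> 86 q6 -1.24 t 28.48 open -0.0 F [ 0.2 -0.1  0.1]
total tool shift mm [ 0.2 39.6  1.8] dr [-0.27 -0.08  0.24]
```

Request:
servo_tool(
  delta_pos=[
    [0,0.015,0.002],
    [0,0.015,0],
    [0,0.008,0],
    [0,0,0],
  ],
  dr=[
    [0,0,0],
    [0,0,0],
    [0,0,0],
    [0,0,0],
  ],
  grip=[0,0,0,0],
)

```text
t: 28.98
tool_pos: [0.5824, 0.2382, 0.0776]
tool_rot: [-1.564, 0.048, -0.063]
contact_force: [-0.6, 0.5, -0.2]
opening: -0.0
```

Run:
```python
from h import *
ctrl.get_image('wrist')
go(.5804,.2367,.070,86)
shot('side','s5.png',(250,220,390,360),4)
shot('wrist','w13.png')
```

```text
pos [0.5827 0.2383 0.0781] yaw 85.96 -> 86 q6 -1.23 t 29.02 open 0.0003 F [-0.7 -0.8  1.2]
total tool shift mm [-2.3  8.1 -1.8] dr [-0.4  -0.04  0.59]
```

View pics/s5.png

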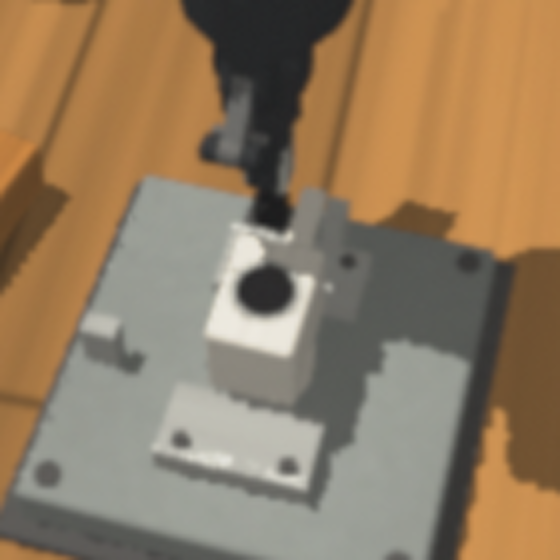

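View pics/w13.png

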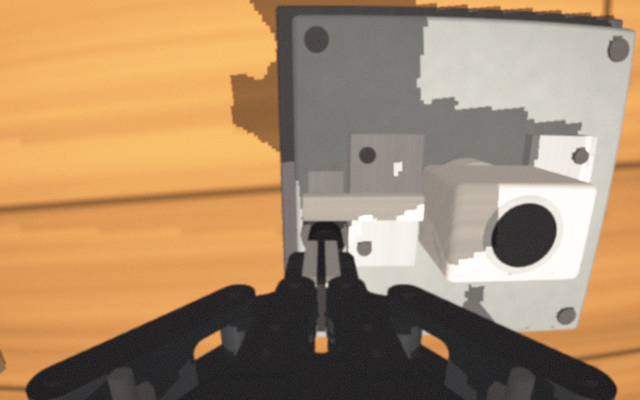

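Request:
servo_tool(
  delta_pos=[
    [-0.002,0.006,-0.001],
    [0,0.005,0],
    [0,0.005,0],
    [0,0.004,0],
  ],
  dr=[
    [0,0,0.5],
    [0,0,0],
    [0,0,0],
    [0,0,0],
  ],
  grip=[0,0,0,0],
)

```text
t: 29.62
tool_pos: [0.5822, 0.2378, 0.0597]
tool_rot: [-1.562, 0.052, -0.059]
contact_force: [-1.4, -1.2, 3.2]
opening: -0.0005
```

Request:
servo_tool(
  delta_pos=[
    [0,0.004,0],
    [0,0.004,0],
    [0,0.003,0],
  ],
  dr=[
    [0,0,0],
    [0,0,0],
    [0,0,0],
  ],
  grip=[0,0,0],
)

```text
t: 30.0
tool_pos: [0.5825, 0.2379, 0.0539]
tool_rot: [-1.564, 0.054, -0.056]
contact_force: [-11.7, -3.6, 22.1]
opening: -0.0003
```

Request:
servo_tool(
  delta_pos=[
    [0,-0.02,0],
    [0,-0.04,0],
    [0,-0.05,0],
    [0,-0.05,0],
  ],
  dr=[
    [0,0,0],
    [0,0,0],
    [0,0,0],
    [0,0,0],
  ],
  grip=[0,0,0,0],
)

```text
t: 30.5
tool_pos: [0.5791, 0.2361, 0.2104]
tool_rot: [-1.567, 0.062, -0.048]
contact_force: [0.8, 0.3, 0.9]
opening: 0.0002
```

Run:
```python
from h import *
shot('side','s6.png',(250,220,390,360),4)
plan(.565,.316,.22,-4.06,step=.05)
```

```text
pos [0.5828 0.2371 0.2195] yaw 86.0 -> 175.94 q [ 0.27  0.08  1.63  0.01  1.43 -1.24] t 30.55 open 0.0003 F [2.8 0.7 5.3] rows 9
tilt [ 0.0036  0.0069 -1.    ]
delta_pos [[-0.0026, -0.0001, 0.0086], [-0.001, -0.0001, 0.0089], [0.0005, -0.0001, 0.009], [0.0021, -0.0001, 0.0087], [0.0035, -0.0001, 0.0083]] dr [[0, np.float64(-9.99), 0], [0, np.float64(-9.99), 0], [0, np.float64(-9.99), 0], [0, np.float64(-9.99), 0], [0, np.float64(-9.99), 0]]
delta_pos [[0.0049, -0.0001, 0.0075], [0.0062, -0.0001, 0.0065], [0.0072, -0.0001, 0.0054], [0.008, -0.0001, 0.004]] dr [[0, np.float64(-9.99), 0], [0, np.float64(-9.99), 0], [0, np.float64(-9.99), 0], [0, np.float64(-9.99), 0]]
```

View pics/s6.png

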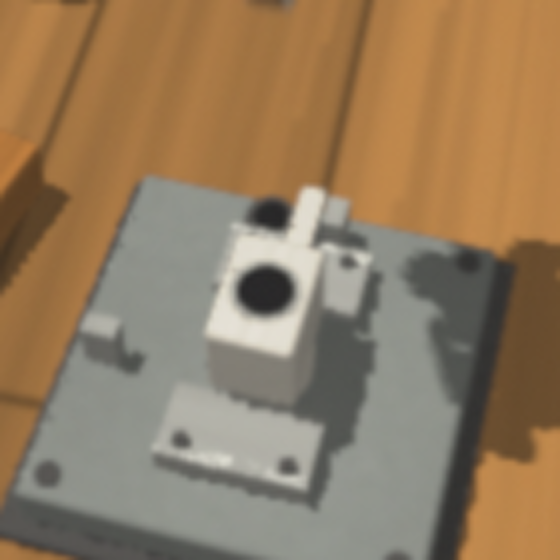

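Run:
```python
from h import *
plan(.565,.316,.21,-4.06,step=.05,flip=-1)
```

```text
pos [0.5828 0.2371 0.2195] yaw 86.0 -> -4.06 q [ 0.27  0.08  1.63  0.01  1.43 -1.24] t 30.55 open 0.0003 F [2.8 0.7 5.3] rows 9
tilt [ 0.0036  0.0069 -1.    ]
delta_pos [[-0.0026, 0.0011, 0.0086], [-0.004, 0.0011, 0.008], [-0.0054, 0.0011, 0.0072], [-0.0065, 0.0011, 0.0062], [-0.0075, 0.0011, 0.0049]] dr [[0, np.float64(10.01), 0], [0, np.float64(10.01), 0], [0, np.float64(10.01), 0], [0, np.float64(10.01), 0], [0, np.float64(10.01), 0]]
delta_pos [[-0.0083, 0.0011, 0.0035], [-0.0087, 0.0011, 0.0021], [-0.009, 0.0011, 0.0005], [-0.0089, 0.0011, -0.0011]] dr [[0, np.float64(10.01), 0], [0, np.float64(10.01), 0], [0, np.float64(10.01), 0], [0, np.float64(10.01), 0]]
```

Request:
servo_tool(
  delta_pos=[
    [-0.003,0,0.009],
    [-0.004,0,0.008],
    [-0.005,0,0.007],
    [-0.006,0,0.006],
    [-0.007,0,0.005],
  ],
  dr=[
    [0,10,0],
    [0,10,0],
    [0,10,0],
    [0,10,0],
    [0,10,0],
  ],
  grip=[1,1,1,1,1],
)

```text
t: 31.18
tool_pos: [0.5759, 0.2817, 0.2207]
tool_rot: [-1.421, 0.752, -0.761]
contact_force: [0.4, -0.4, -0.3]
opening: 0.0853
```

Request:
servo_tool(
  delta_pos=[
    [-0.008,0,0.004],
    [-0.009,0,0.002],
    [-0.009,0,0],
    [-0.009,0,-0.001],
    [0,0,0],
  ],
  dr=[
    [0,10,0],
    [0,10,0],
    [0,10,0],
    [0,10,0],
    [0,0,0],
  ],
  grip=[1,1,1,1,1],
)

```text
t: 31.8
tool_pos: [0.5688, 0.3189, 0.2164]
tool_rot: [-1.136, 1.295, -1.295]
contact_force: [0.4, -0.8, 0.7]
opening: 0.0857
```

Run:
```python
from h import *
go(.565,.316,.2,-4.06)
shot('wrist','w14.png')
```

```text
pos [0.5688 0.3189 0.2164] yaw -6.94 -> -4.06 q6 0.52 t 31.8 open 0.0857 F [ 0.4 -0.8  0.7]
total tool shift mm [ 3.5 16.4 -3.6] dr [-0.49 -2.87 -0.56]
```

View pics/w14.png

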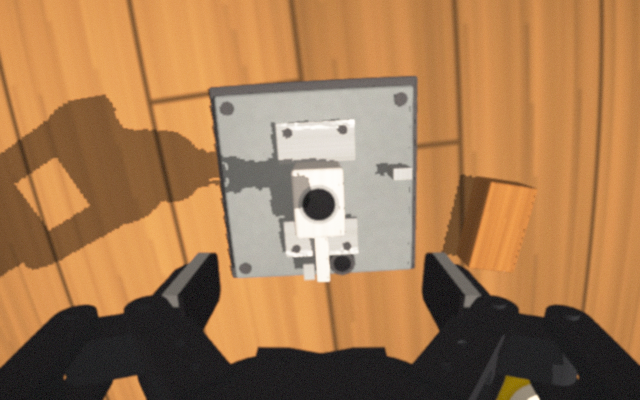

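Run:
```python
from h import *
cp=ctrl.camera_params('wrist')
im=cv2.imread('pics/w14.png'); cv2.imwrite('pics/w14z.png',cv2.resize(im[70:290,200:430],None,fx=2.7,fy=2.7,interpolation=cv2.INTER_CUBIC))
print(unproj([(318.5,203.5)],.09,cp))
for m in ctrl.masks_of('wrist','mount_axis')[:1]: print(fitbox(m['pixels'],cp,.2,.2,0,.006),fitbox(m['pixels'],cp,.18,.18,0,.03))
```

```text
[[0.56516104 0.31625411 0.09      ]]
(np.float64(0.5649266608573636), np.float64(0.31593038935228135), np.float64(-3.8639658669929022), np.float64(0.1285299114955655)) (np.float64(0.5655167912965953), np.float64(0.3228477275492333), np.float64(-3.953032257186102), np.float64(0.1734755249041542))
```

View pics/w14z.png

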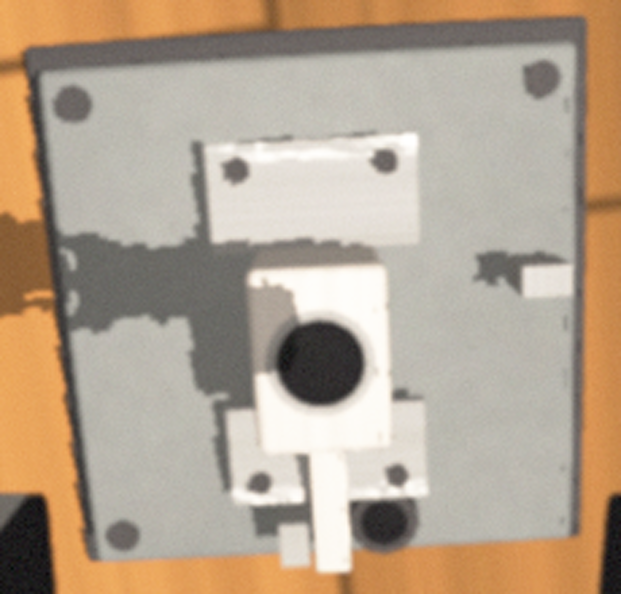

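Request:
servo_tool(
  delta_pos=[
    [0.003,0.02,-0.004],
    [0,0.025,0],
    [0,0.02,0],
    [0,0,0],
  ],
  dr=[
    [-0.5,-2.9,-0.5],
    [0,0,0],
    [0,0,0],
    [0,0,0],
  ],
  grip=[1,1,1,1],
)

```text
t: 32.4
tool_pos: [0.5658, 0.3147, 0.1499]
tool_rot: [-1.177, 1.255, -1.255]
contact_force: [0.2, 0.7, 0.1]
opening: 0.0853
```

Run:
```python
from h import *
ctrl.get_image('wrist');ctrl.get_image('wrist')
go(.5651,.3161,.068,-4.0)
```

```text
pos [0.5671 0.3154 0.1525] yaw -3.61 -> -4.0 q6 0.46 t 32.5 open 0.0853 F [-0.7  0.5 -0.4]
total tool shift mm [-0.3 84.5 -2.4] dr [-0.3   0.39 -0.17]
```

Request:
servo_tool(
  delta_pos=[
    [0,0.02,-0.002],
    [0,0.025,0],
    [0,0.025,0],
    [0,0.008,0],
    [0,0,0],
  ],
  dr=[
    [-0.3,0.4,-0.2],
    [0,0,0],
    [0,0,0],
    [0,0,0],
    [0,0,0],
  ],
  grip=[1,1,1,1,1],
)

```text
t: 33.12
tool_pos: [0.567, 0.3166, 0.0738]
tool_rot: [-1.171, 1.258, -1.262]
contact_force: [-0.8, 0.6, 0.6]
opening: 0.0854
```

Run:
```python
from h import *
ctrl.get_image('wrist');ctrl.get_image('wrist')
go(.5651,.3161,.067,-4.0)
```

```text
pos [0.5676 0.3168 0.0749] yaw -4.01 -> -4.0 q6 0.47 t 33.23 open 0.0853 F [-0.6  1.1  0. ]
total tool shift mm [ 0.9  7.9 -2.5] dr [-0.35 -0.01 -0.14]
```

Request:
servo_tool(
  delta_pos=[
    [0,0.004,-0.002],
    [0,0.004,0],
    [0,0,0],
  ],
  dr=[
    [-0.3,0,0],
    [0,0,0],
    [0,0,0],
  ],
  grip=[1,1,1],
)

```text
t: 33.6
tool_pos: [0.5669, 0.3176, 0.069]
tool_rot: [-1.169, 1.259, -1.26]
contact_force: [-0.3, -0.3, -0.1]
opening: 0.0857
```

Run:
```python
from h import *
go(.5651,.3161,.067,-4.0)
```

```text
pos [0.5669 0.3176 0.069 ] yaw -4.01 -> -4.0 q6 0.46 t 33.6 open 0.0857 F [-0.3 -0.3 -0.1]
total tool shift mm [ 1.6  1.9 -1.7] dr [-0.25 -0.01 -0.25]
```

Request:
servo_tool(
  delta_pos=[
    [0.0015,0,-0.0015],
    [0,0,0],
    [0,0,0],
    [0,0,0],
    [0,0,0],
  ],
  dr=[
    [0,0,0],
    [0,0,0],
    [0,0,0],
    [0,0,0],
    [0,0,0],
  ],
  grip=[1,0.3,0.3,0.3,0.3],
  grip_force=50,
)

```text
t: 34.22
tool_pos: [0.566, 0.3162, 0.0699]
tool_rot: [-1.167, 1.258, -1.26]
contact_force: [-0.1, 0.8, -0.6]
opening: 0.0395
```

Run:
```python
from h import *
go(.5651,.3161,.067,-4.0)
```

```text
pos [0.566  0.3162 0.0699] yaw -4.02 -> -4.0 q6 0.46 t 34.23 open 0.0395 F [-0.1  0.8 -0.6]
total tool shift mm [ 0.2  2.9 -0.9] dr [-0.36 -0.02 -0.29]
```

Request:
servo_tool(
  delta_pos=[
    [0,0,0],
    [0,0,0],
    [0,0,0],
    [0,0,0],
    [0,0,0],
  ],
  dr=[
    [0,-5,0],
    [0,-6,0],
    [0,-6,0],
    [0,-6,0],
    [0,-6,0],
  ],
  grip=[0.3,0.3,0.3,0.3,0.3],
)

```text
t: 34.85
tool_pos: [0.5634, 0.3176, 0.0698]
tool_rot: [-1.384, 0.874, -0.867]
contact_force: [-2.8, 0.7, 2.1]
opening: 0.0393
```

Run:
```python
from h import *
go(.566,.3162,.07,84.0)
o,R=pose(); print(o['wrist_torque'])
```

```text
pos [0.5634 0.3176 0.0698] yaw 25.85 -> 84.0 q6 -0.06 t 34.85 open 0.0393 F [-2.8  0.7  2.1]
total tool shift mm [ 2.4 -0.2  1.7] dr [ -0.31 -58.15  -0.27]
[-0.10253189  0.46364976 -0.15210775]
```

Request:
servo_tool(
  delta_pos=[
    [0.002,0,0.0015],
    [0,0,0],
    [0,0,0],
    [0,0,0],
    [0,0,0],
  ],
  dr=[
    [0,-6,0],
    [0,-6,0],
    [0,-6,0],
    [0,-6,0],
    [0,-6,0],
  ],
  grip=[0.3,0.3,0.3,0.3,0.3],
)

```text
t: 35.48
tool_pos: [0.5633, 0.3146, 0.0698]
tool_rot: [-1.524, 0.459, -0.448]
contact_force: [-0.9, -1.2, 1.0]
opening: 0.0393
```

Run:
```python
from h import *
go(.566,.3162,.07,84.0)
o,R=pose(); print(o['wrist_torque'])
```

```text
pos [0.5633 0.3146 0.0698] yaw 56.84 -> 84.0 q6 -0.6 t 35.48 open 0.0393 F [-0.9 -1.2  1. ]
total tool shift mm [ 1.4 -0.2  2.8] dr [  0.1  -27.16  -0.43]
[-0.33578063 -0.166133   -0.11283694]
```

Request:
servo_tool(
  delta_pos=[
    [0.001,0,0.002],
    [0,0,0],
    [0,0,0],
    [0,0,0],
    [0,0,0],
  ],
  dr=[
    [0,-6,0],
    [0,-6,0],
    [0,-6,0],
    [0,-6,0],
    [0,-3,0],
  ],
  grip=[0.3,0.3,0.3,0.3,0.3],
)

```text
t: 36.1
tool_pos: [0.5656, 0.3128, 0.0699]
tool_rot: [-1.575, 0.079, -0.067]
contact_force: [0.2, -2.0, 0.2]
opening: 0.0396
```

Run:
```python
from h import *
go(.566,.3162,.07,84.0)
o,R=pose(); print(o['wrist_torque'])
shot('side','s7.png',(250,220,390,360),4)
```

```text
pos [0.5656 0.3128 0.0699] yaw 84.7 -> 84.0 q6 -1.09 t 36.1 open 0.0396 F [ 0.2 -2.   0.2]
total tool shift mm [ 0.1 -0.2  3.4] dr [ 0.35  0.7  -0.43]
[-0.19733483 -0.27185862 -0.10135312]
```

View pics/s7.png

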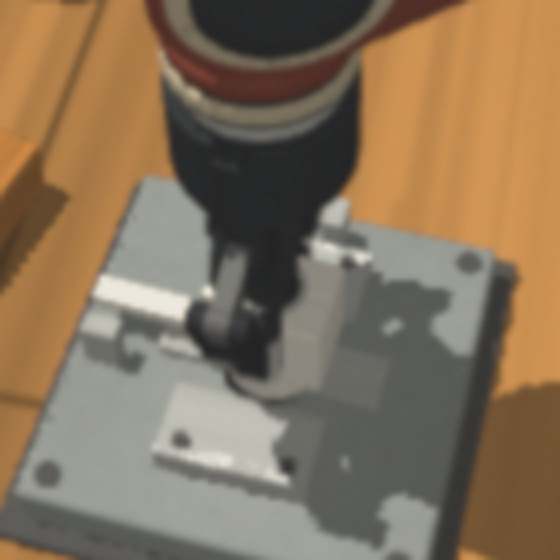

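Request:
servo_tool(
  delta_pos=[
    [0,0,0.003],
    [0,-0.008,0],
    [0,-0.012,0],
    [0,-0.015,0],
    [0,0,0],
  ],
  dr=[
    [0,0,0],
    [0,0,0],
    [0,0,0],
    [0,0,0],
    [0,0,0],
  ],
  grip=[0.3,0.3,0.3,0.3,0.3],
)

```text
t: 36.78
tool_pos: [0.5639, 0.316, 0.1046]
tool_rot: [-1.577, 0.084, -0.063]
contact_force: [0.5, -0.6, -4.6]
opening: 0.0392
```

Request:
servo_tool(
  delta_pos=[
    [0,-0.03,0],
    [0,-0.04,0],
    [0,-0.04,0],
    [0,-0.03,0],
    [0,0,0],
  ],
  dr=[
    [0,0,0],
    [0,0,0],
    [0,0,0],
    [0,0,0],
    [0,0,0],
  ],
  grip=[0.3,0.3,0.3,0.3,0.3],
)

```text
t: 37.4
tool_pos: [0.5643, 0.3167, 0.2463]
tool_rot: [-1.578, 0.087, -0.06]
contact_force: [0.5, -0.4, -4.1]
opening: 0.0395
```

Run:
```python
from h import *
shot('wrist','w15.png'); shot('side','s8.png'); shot('top','t2.png',(250,130,450,280),4)
plan(.6226,-.094,.25,2.4,flip=0,step=.05)
plan(.6226,-.094,.25,2.4,flip=-1,step=.05)
```

```text
pos [0.562  0.3157 0.2406] yaw 84.66 -> 2.4 q [ 0.4   0.12  1.55 -0.    1.5  -1.08] t 37.55 open 0.0391 F [ 0.4  0.4 -4.8] rows 9
tilt [-0.0264 -0.0112 -0.9996]
delta_pos [[0.0109, -0.001, -0.0447], [0.0179, -0.001, -0.0424], [0.0244, -0.001, -0.039], [0.0303, -0.001, -0.0346], [0.0354, -0.001, -0.0294]] dr [[0, np.float64(9.14), 0], [0, np.float64(9.14), 0], [0, np.float64(9.14), 0], [0, np.float64(9.14), 0], [0, np.float64(9.14), 0]]
delta_pos [[0.0396, -0.001, -0.0234], [0.0428, -0.001, -0.0168], [0.045, -0.001, -0.0098], [0.0459, -0.001, -0.0025]] dr [[0, np.float64(9.14), 0], [0, np.float64(9.14), 0], [0, np.float64(9.14), 0], [0, np.float64(9.14), 0]]
pos [0.562  0.3157 0.2406] yaw 84.66 -> -177.6 q [ 0.4   0.12  1.55 -0.    1.5  -1.08] t 37.55 open 0.0391 F [ 0.4  0.4 -4.8] rows 26
tilt [-0.0264 -0.0112 -0.9996]
delta_pos [[0.0038, -0.0004, -0.0155], [0.0064, -0.0004, -0.0146], [0.0089, -0.0004, -0.0132], [0.0111, -0.0004, -0.0115], [0.0129, -0.0004, -0.0093]] dr [[0, np.float64(10.09), 0], [0, np.float64(10.09), 0], [0, np.float64(10.09), 0], [0, np.float64(10.09), 0], [0, np
[... 537 characters left out ...]
 [0, np.float64(10.09), 0], [0, np.float64(10.09), 0]]
delta_pos [[0.0041, -0.0004, 0.0154], [0.0013, -0.0004, 0.0159], [-0.0015, -0.0004, 0.0159], [-0.0042, -0.0004, 0.0154], [-0.0068, -0.0004, 0.0144]] dr [[0, np.float64(10.09), 0], [0, np.float64(10.09), 0], [0, np.float64(10.09), 0], [0, np.float64(10.09), 0], [0, np.float64(10.09), 0]]
delta_pos [[-0.0092, -0.0004, 0.013], [-0.0114, -0.0004, 0.0112], [-0.0132, -0.0004, 0.009], [-0.0145, -0.0004, 0.0065], [-0.0154, -0.0004, 0.0039]] dr [[0, np.float64(10.09), 0], [0, np.float64(10.09), 0], [0, np.float64(10.09), 0], [0, np.float64(10.09), 0], [0, np.float64(10.09), 0]]
delta_pos [[-0.0159, -0.0004, 0.0011]] dr [[0, np.float64(10.09), 0]]
```

View pics/w15.png

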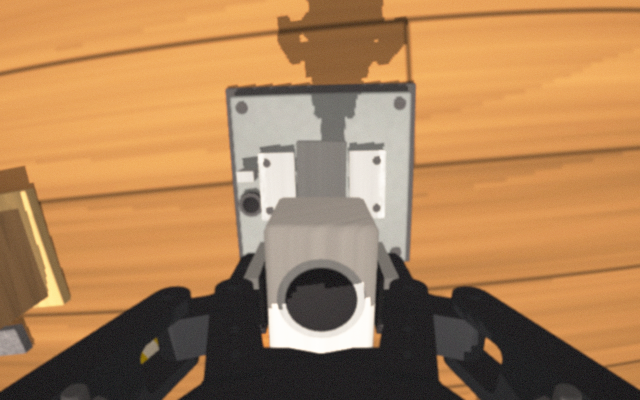

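View pics/s8.png

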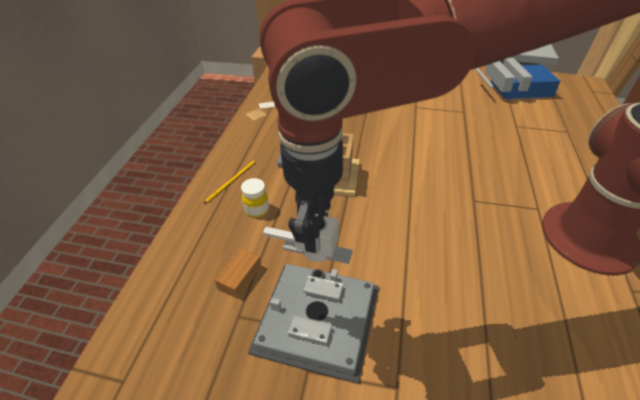

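Request:
servo_tool(
  delta_pos=[
    [0.011,-0.002,-0.045],
    [0.018,-0.002,-0.042],
    [0.024,-0.002,-0.039],
    [0.03,-0.002,-0.035],
    [0.035,-0.002,-0.029],
  ],
  dr=[
    [0,9.1,0],
    [0,9.1,0],
    [0,9.1,0],
    [0,9.1,0],
    [0,9.1,0],
  ],
  grip=[0.3,0.3,0.3,0.3,0.3],
)

```text
t: 38.17
tool_pos: [0.5882, 0.0846, 0.2371]
tool_rot: [-1.487, 0.741, -0.681]
contact_force: [0.5, 0.5, -4.4]
opening: 0.0391
```

Run:
```python
from h import *
plan(.6226,-.094,.25,2.4,flip=0,step=.05)
go(.6226,-.094,.25,2.4)
```

```text
pos [0.5882 0.0846 0.2371] yaw 38.08 -> 2.4 q [ 0.02  0.02  1.66 -0.01  1.51 -0.64] t 38.17 open 0.0391 F [ 0.5  0.5 -4.4] rows 4
tilt [-0.0481 -0.0146 -0.9987]
delta_pos [[0.0405, -0.0032, -0.0208], [0.0432, -0.0032, -0.0142], [0.0449, -0.0032, -0.0074], [0.0455, -0.0032, -0.0003]] dr [[0, np.float64(8.92), 0], [0, np.float64(8.92), 0], [0, np.float64(8.92), 0], [0, np.float64(8.92), 0]]
pos [0.5882 0.0846 0.2371] yaw 38.08 -> 2.4 q6 -0.64 t 38.17 open 0.0391 F [ 0.5  0.5 -4.4]
total tool shift mm [161.7 -12.  -83.6] dr [ 2.92 35.64 -0.17]
```

Request:
servo_tool(
  delta_pos=[
    [0.04,-0.002,-0.021],
    [0.043,-0.002,-0.014],
    [0.045,-0.002,-0.007],
    [0.045,-0.002,0],
    [0,0,0],
  ],
  dr=[
    [0.7,8.9,0],
    [0.7,8.9,0],
    [0.7,8.9,0],
    [0.7,8.9,0],
    [0,0,0],
  ],
  grip=[0.3,0.3,0.3,0.3,0.3],
)

```text
t: 38.8
tool_pos: [0.6163, -0.1011, 0.2297]
tool_rot: [-1.229, 1.216, -1.182]
contact_force: [0.4, 0.7, -4.3]
opening: 0.039
```

Request:
servo_tool(
  delta_pos=[
    [0,0,0],
    [0,0,0],
  ],
  dr=[
    [0,0,0],
    [0,0,0],
  ],
  grip=[0.3,0.3],
)

```text
t: 39.05
tool_pos: [0.6147, -0.0997, 0.226]
tool_rot: [-1.232, 1.221, -1.176]
contact_force: [0.7, 0.3, -4.3]
opening: 0.0394
```

Run:
```python
from h import *
go(.6226,-.094,.22,2.4)
cp=ctrl.camera_params('wrist');shot('wrist','w16.png'); shot('side','s9.png',(230,60,430,220),4)
o,R=pose(); q=(unproj([(322,296)],o['tool_pos'][2]+.02,cp)[0]-o['tool_pos'])@R; print('hub top in tool',q)
trays(('wrist',),names=('tray1_mid',),z0s={'tray1_mid':.075})
```

```text
pos [ 0.6147 -0.0997  0.226 ] yaw 1.06 -> 2.4 q6 -0.3 t 39.05 open 0.0394 F [ 0.7  0.3 -4.3]
total tool shift mm [-5.5  5.8  8.2] dr [ 1.61 -1.35 -0.54]
hub top in tool [-0.00186498 -0.01992972 -0.00225181]
wrist tray1_mid 0.84 [260.6, 124.1, 417.4, 256.1] [0.6939, -0.0731, 25.2957, 0.5773]
```

View pics/w16.png

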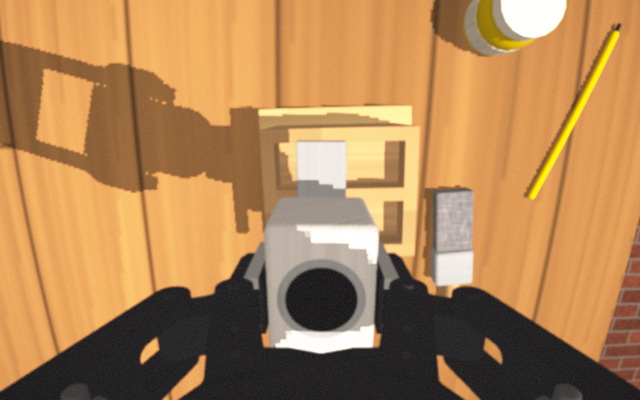

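View pics/s9.png

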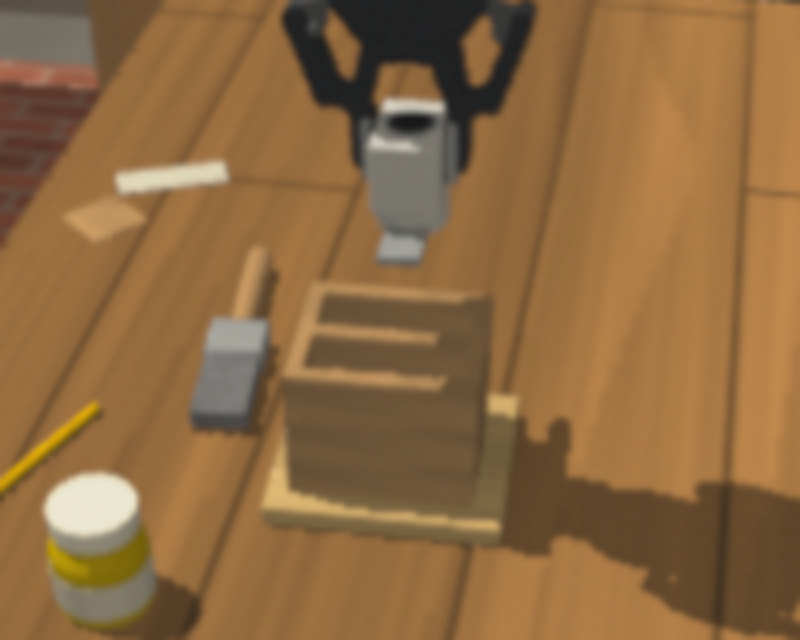

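Run:
```python
from h import *
im=cv2.imread('pics/w16.png'); cv2.imwrite('pics/w16z.png',cv2.resize(im[90:340,230:430],None,fx=2.4,fy=2.4,interpolation=cv2.INTER_CUBIC))
cp=ctrl.camera_params('wrist'); o,R=pose()
for uv,dz in [((297,142),-.034),((347,141),-.034),((320.5,298),.02),((267,205),.02),((375,205),.02)]:
    print(uv,((unproj([uv],o['tool_pos'][2]+dz,cp)[0]-o['tool_pos'])@R*1000).round(1))
```

```text
(297, 142) [-51.2  34.8 -13.9]
(347, 141) [-51.7  34.2   9.7]
(320.5, 298) [ -1.  -19.9  -2.7]
(267, 205) [-35.2 -19.2 -20.4]
(375, 205) [-35.4 -20.1  15.2]
```

View pics/w16z.png

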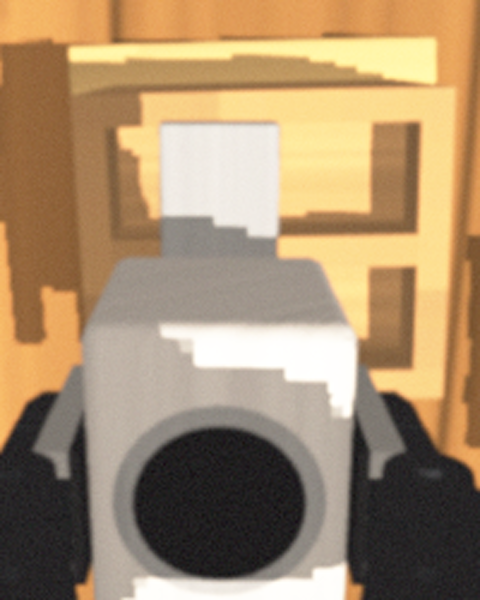

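Request:
servo_tool(
  delta_pos=[
    [-0.005,0.01,0.008],
    [0,0.015,0],
    [0,0.015,0],
    [0,0,0],
  ],
  dr=[
    [1.6,-1.3,-0.5],
    [0,0,0],
    [0,0,0],
    [0,0,0],
  ],
  grip=[0.3,0.3,0.3,0.3],
)

```text
t: 39.75
tool_pos: [0.623, -0.0934, 0.1856]
tool_rot: [-1.228, 1.175, -1.179]
contact_force: [-0.7, -1.3, -4.0]
opening: 0.0394
```

Run:
```python
from h import *
ctrl.get_image('wrist');ctrl.get_image('wrist')
go(.6225,-.094,.146,2.4)
```

```text
pos [ 0.6241 -0.0937  0.1877] yaw 2.48 -> 2.4 q6 -0.31 t 39.85 open 0.0392 F [ 0.7  0.1 -3.6]
total tool shift mm [ 0.1 41.7 -1.9] dr [-0.32  0.07  0.09]
```

Request:
servo_tool(
  delta_pos=[
    [0,0.01,-0.001],
    [0,0.01,0],
    [0,0.006,0],
    [0,0,0],
  ],
  dr=[
    [-0.3,0,0],
    [0,0,0],
    [0,0,0],
    [0,0,0],
  ],
  grip=[0.3,0.3,0.3,0.3],
)

```text
t: 40.35
tool_pos: [0.6237, -0.0943, 0.1609]
tool_rot: [-1.23, 1.176, -1.18]
contact_force: [-0.3, 0.4, -4.1]
opening: 0.0393
```

Run:
```python
from h import *
ctrl.get_image('wrist');ctrl.get_image('wrist')
go(.6225,-.094,.146,2.4)
shot('wrist','w17.png',(200,80,440,340),2.3)
shot('side','s10.png',(260,80,400,220),4)
```

```text
pos [ 0.6241 -0.0945  0.1619] yaw 2.45 -> 2.4 q6 -0.31 t 40.45 open 0.039 F [ 0.2 -0.7 -4.1]
total tool shift mm [-0.6 15.9 -1.7] dr [-0.16  0.05  0.15]
```

View pics/w17.png

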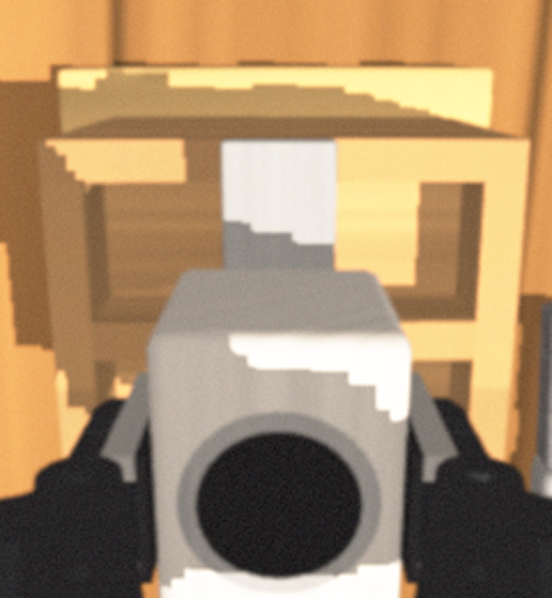

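View pics/s10.png

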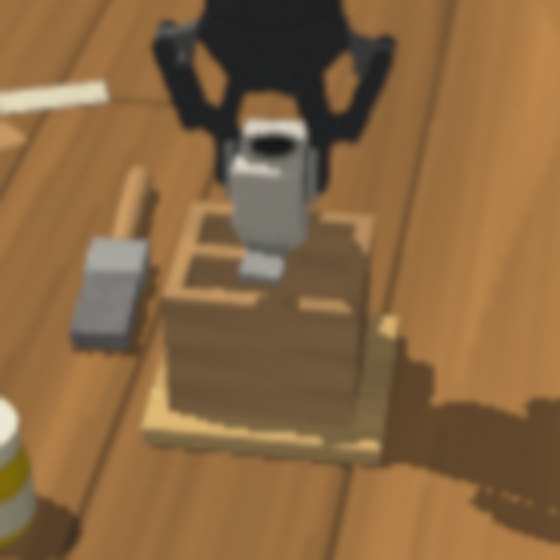

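Run:
```python
from h import *
cp=ctrl.camera_params('wrist'); o,R=pose()
f=lambda u,v:(u/2.3+200-.3,v/2.3+80-.3)
def T(uv,z): return ((unproj([uv],z,cp)[0]-o['tool_pos'])@R*1000).round(1)
for z in (.105,):
  print('tray far corners',T(f(40,141),z),T(f(528,141),z), 'inner', T(f(105,183),z),T(f(482,183),z))
print('rib top edge', T(f(110,322),.105),T(f(470,320),.105),T(f(470,360),.105))
z=o['tool_pos'][2]-.034
print('foot',T(f(221,142),z),T(f(336,141),z), 'end bottom', T(f(221,142),z-.006))
```

```text
tray far corners [-50.2  57.  -58.7] [-50.1  57.5  56.2] inner [-40.1  57.1 -43.8] [-40.1  57.5  45.9]
rib top edge [ -5.5  57.2 -44.5] [-5.9 57.6 45.1] [ 4.7 57.6 45.8]
foot [-51.6  33.8 -14.4] [-51.8  33.9   9.1] end bottom [-51.1  39.8 -14.8]
```

Request:
servo_tool(
  delta_pos=[
    [0,0.005,0.0015],
    [0,0.005,0],
    [0,0,0],
    [0,0,0],
  ],
  dr=[
    [-0.1,0,0.1],
    [0,0,0],
    [0,0,0],
    [0,0,0],
  ],
  grip=[0.3,0.3,0.3,0.3],
)

```text
t: 41.05
tool_pos: [0.6264, -0.0945, 0.1523]
tool_rot: [-1.228, 1.175, -1.18]
contact_force: [-0.5, 0.8, -4.1]
opening: 0.0393
```

Run:
```python
from h import *
ctrl.get_image('wrist')
go(.6254,-.0943,.146,2.4)
shot('wrist','w18.png',(200,80,440,340),2.3)
```

```text
pos [ 0.6263 -0.0945  0.1523] yaw 2.45 -> 2.4 q6 -0.31 t 41.1 open 0.0392 F [-0.1 -0.2 -5.1]
total tool shift mm [-0.3  6.3 -0.9] dr [-0.15  0.05  0.08]
```

View pics/w18.png

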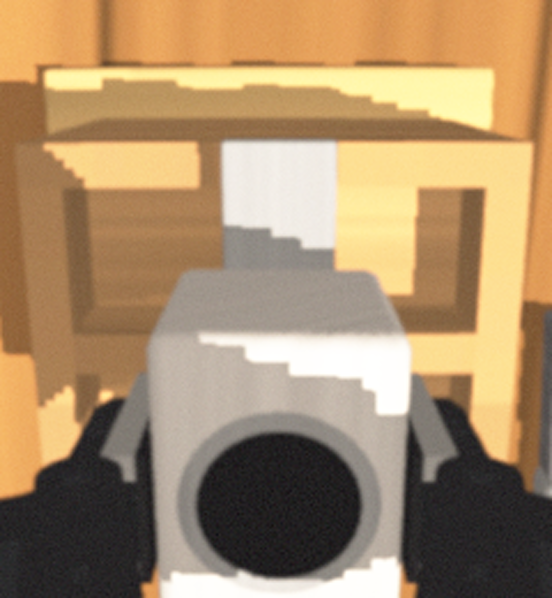

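Request:
servo_tool(
  delta_pos=[
    [0,0.003,-0.001],
    [0,0.002,0],
    [0,0.001,0],
    [0,0,0],
  ],
  dr=[
    [-0.1,0,0],
    [0,0,0],
    [0,0,0],
    [0,0,0],
  ],
  grip=[0.3,0.3,0.3,0.3],
)

```text
t: 41.65
tool_pos: [0.6253, -0.0946, 0.146]
tool_rot: [-1.229, 1.176, -1.179]
contact_force: [0.1, -0.9, -3.8]
opening: 0.0397
```

Run:
```python
from h import *
go(.6254,-.0943,.146,2.4)
shot('wrist','w19.png',(200,80,440,340),2.3)
```

```text
pos [ 0.6253 -0.0946  0.146 ] yaw 2.45 -> 2.4 q6 -0.31 t 41.65 open 0.0397 F [ 0.1 -0.9 -3.8]
total tool shift mm [-0.3  0.   0.1] dr [-0.06  0.05  0.08]
```

View pics/w19.png

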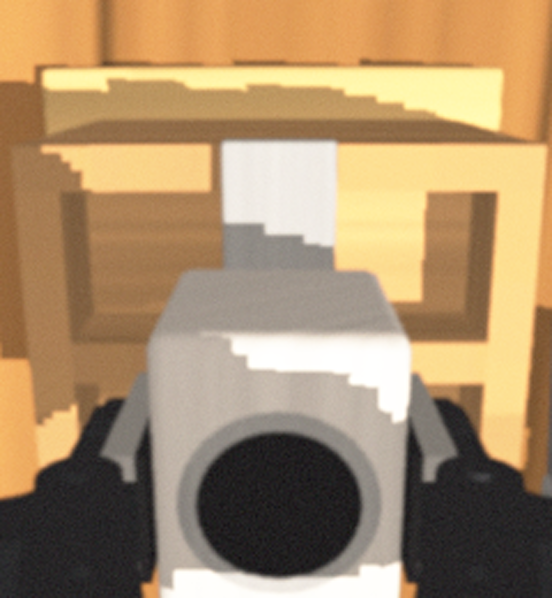

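Request:
servo_tool(
  delta_pos=[
    [0,0.002,0],
    [0,0.002,0],
    [0,0.001,0],
  ],
  dr=[
    [0,0,0],
    [0,0,0],
    [0,0,0],
  ],
  grip=[0.3,0.3,0.3],
)

```text
t: 42.08
tool_pos: [0.6259, -0.0948, 0.1449]
tool_rot: [-1.229, 1.175, -1.179]
contact_force: [-3.7, 1.7, 1.3]
opening: 0.0396
```

Request:
servo_tool(
  delta_pos=[
    [0,0,-0.0005],
    [0,0,0],
    [0,0,0],
    [0,0,0],
  ],
  dr=[
    [0,0,0],
    [0,0,0],
    [0,0,0],
    [0,0,0],
  ],
  grip=[0.3,0.6,0.8,0.8],
)

```text
t: 42.58
tool_pos: [0.6272, -0.0953, 0.146]
tool_rot: [-1.226, 1.171, -1.183]
contact_force: [-0.1, 0.9, 0.3]
opening: 0.0682
```

Request:
servo_tool(
  delta_pos=[
    [0,-0.02,0],
    [0,-0.03,0],
    [0,-0.05,0],
    [0,-0.05,0],
    [0,0,0],
  ],
  dr=[
    [0,0,0],
    [0,0,0],
    [0,0,0],
    [0,0,0],
    [0,0,0],
  ],
  grip=[0.8,0.8,0.8,0.8,0.8],
)

```text
t: 43.2
tool_pos: [0.6268, -0.0951, 0.3074]
tool_rot: [-1.223, 1.165, -1.188]
contact_force: [0.5, 0.6, 0.3]
opening: 0.0684
```

Run:
```python
from h import *
go(.6254,-.0943,.146,2.4)
shot('wrist','w20.png')
shot('side','s11.png',(230,60,430,220),4)
shot('top','t3.png',(300,130,420,250),5)
```

```text
pos [ 0.6268 -0.0951  0.3074] yaw 2.45 -> 2.4 q6 -0.31 t 43.2 open 0.0684 F [0.5 0.6 0.3]
total tool shift mm [ -1.8 161.4  -3.6] dr [-0.77  0.05  0.32]
```

View pics/w20.png

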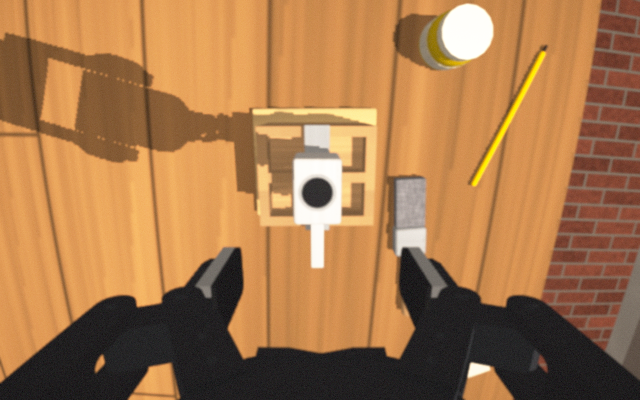

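View pics/s11.png

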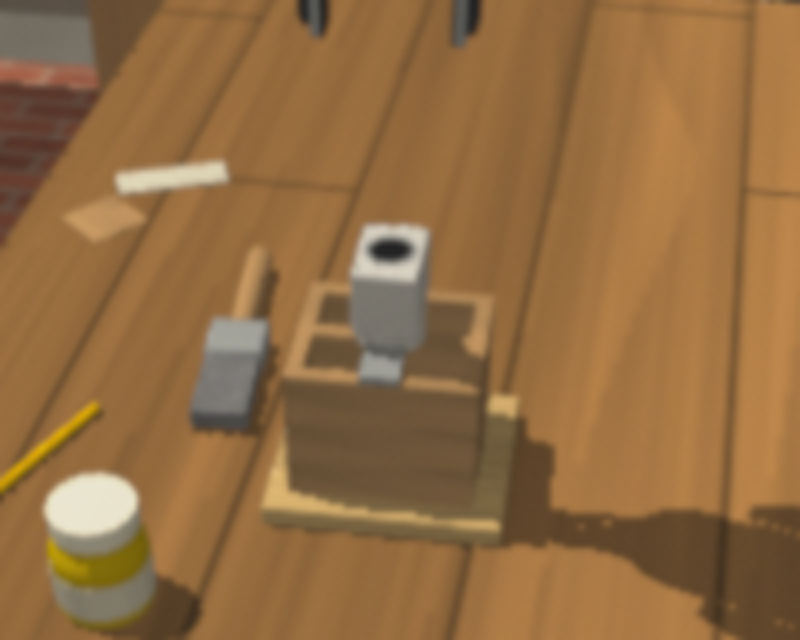

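Request:
servo_tool(
  delta_pos=[
    [0,-0.02,-0.05],
    [0,0,-0.05],
    [0,0,-0.05],
    [0,0,-0.05],
    [0,0,0],
  ],
  dr=[
    [0,0,0],
    [0,0,0],
    [0,0,0],
    [0,0,0],
    [0,0,0],
  ],
  grip=[0.8,0.8,0.8,0.8,0.8],
)

```text
t: 43.98
tool_pos: [0.4156, -0.1018, 0.3074]
tool_rot: [-1.24, 1.194, -1.164]
contact_force: [0.5, -0.6, -0.2]
opening: 0.0684
```

Run:
```python
from h import *
shot('top','t4.png')
shot('top','t5.png',(310,150,410,250),6)
shot('wrist','w21.png')
for c in('side',):
    ctrl.get_image(c);cp=ctrl.camera_params(c)
    for l,z in (('tray1_mid',.075),('tray3_mid',.045),('tray2_mid',.015)):
        for m in ctrl.masks_of(c,l)[:2]: print(l,m['score'],m['extent'])
    for l in('glue','offcut'):
        for m in ctrl.masks_of(c,l)[:1]: print(l,m['score'],m['extent'])
```

```text
tray1_mid 0.93 [300.6, 128.5, 351.3, 166.9]
tray3_mid 0.76 [299.5, 163.3, 348.8, 177.7]
tray2_mid 0.69 [301.0, 175.1, 346.3, 185.1]
glue 0.67 [242.5, 179.1, 267.8, 218.9]
offcut 0.97 [214.2, 247.6, 260.4, 298.0]
```

View pics/t4.png

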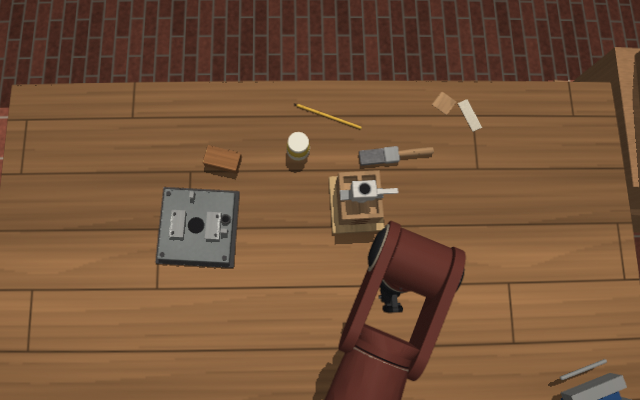

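View pics/t5.png

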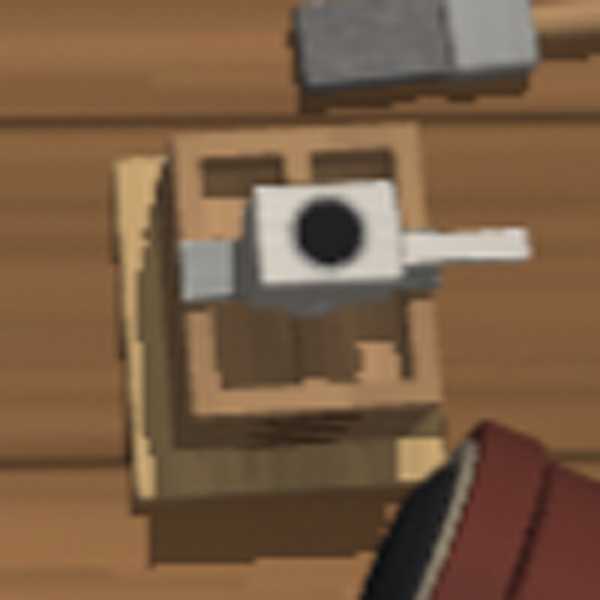

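Run:
```python
from h import *
cp=ctrl.camera_params('top'); f=lambda p:[(p[0]+.5)/6+310-.5,(p[1]+.5)/6+150-.5]
T=unproj([f(p) for p in[(170,140),(417,122),(441,400),(195,415)]],.105,cp); print(T.round(4).tolist(),T.mean(0))
F=unproj([f(p) for p in[(180,242),(182,302)]],.111,cp); print(F.mean(0))
H=unproj([f(p) for p in[(251,188),(396,181),(404,275),(262,284)]],.165,cp); print('hub',H.mean(0))
B=unproj([f(p) for p in[(114,158),(136,508)]],.015,cp); print('board left corners',B.round(4).tolist(),B.mean(0)+.067*np.array([np.sin(np.radians(2.4)),-np.cos(np.radians(2.4)),0]))
# side view, first-seen board and tray1
s=ctrl.camera_params('side')
```

```text
[[0.6774, -0.0392, 0.105], [0.684, -0.1404, 0.105], [0.5688, -0.1447, 0.105], [0.5641, -0.0458, 0.105]] [ 0.62356759 -0.09249584  0.105     ]
[ 0.62120197 -0.04137054  0.111     ]
hub [ 0.62435884 -0.09334316  0.165     ]
board left corners [[0.6936, -0.0228, 0.015], [0.5396, -0.0282, 0.015]] [ 0.61940641 -0.0924482   0.015     ]
```

Run:
```python
from station import ctrl
print(ctrl.get_obs()['t'],ctrl.finish_job())
```

```text
the job is handed in; nothing more can be done
44.425 None
```

I stacked the three trays that were on the bench (tray2, tray3, tray1, bottom to top) on the carrying board. I then pressed the plunger down, turned the bush about 89° anticlockwise, lifted it off, and stood it on the pile with its foot bar across the tray. The job was handed in at 44.4 s.

- **Pile:** the wrist and side views show three flush, right-way-up trays. The pile sits about 2 mm off the board's centre along x. The cameras disagree by 2–3 mm on absolute x, so that figure is uncertain.
- **Bush:** the last top picture shows it upright. Its hub centre measured (0.624, −0.093) against (0.624, −0.092) for the tray's rim centre, so about 1 mm off.
- **Failed checks:** a final estimate of the board's centre from two of its corners gave an edge of 154 mm instead of 150 mm. I relied on the earlier full-outline fit instead.
- **Bystanders:** the glue jar, brush and offcut look unmoved. The highest force I read was about 22 N vertically (25 N overall), while pressing the plunger. I saw no tray knocked aside and no grip slip.

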